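# Load the blood analyser's tube block for the next run

### The arm

A 6-joint arm with a two-finger parallel gripper is mounted at the origin on the work surface. World frame = base frame: x ahead of the robot, y to its left, z up, the work surface at z = 0. Lengths are in m, angles in rad, forces in N, time in s.
With the tool pointing down it reaches from about 0.2 to 0.875 m from the base axis. Payload 3.4 kg.
Tool frame: the origin (TCP) lies at the very end of the fingers, on their centre line; the grasp point (between the pads) lies 19 mm behind it; z points along the fingers, y is the line along which they close (so a half turn about z gives the same grasp; the last joint's range is limited). The gripper opens to 94 mm and grips with 3 to 60 N. Pads are 16 mm wide; open, the fingers measure 119 mm over their backs; the gripper's body (75 mm by 177 mm) begins 78 mm behind the grasp point.
Start: joints at [-1.333, 0.276, 1.505, -0, 1.361, -0.121], TCP at [0.202, -0.538, 0.205] pointing down, gripper open.
Joint ranges: [-2.89, 2.89], [-0.75, 2.08], [0.22, 2.7], [-1.18, 4.32], [0.11, 2.71], [-2.7, 2.7]. Speed limits (rad/s): [2.57, 2.57, 3.14, 3.14, 3.14, 3.14].

### API

Orientations are given as [roll, pitch, yaw] about the fixed x, y, z axes, in that order (R = Rz(yaw) Ry(pitch) Rx(roll)).
In Python, from bench import arm gives the robot as it stands.
- The arm moves only by the shell command python3 -m jog 'ROWS' [FORCE]. ROWS is JSON, a list of rows, each an object with "delta_pos": the shift along the world's x, y, z in mm, a list of three; "spin": the turn about the world's z in rad; "gripper": the gripper's target within -1 to 1 (shut at 1, half-way at 0, fully open at -1). A call has 1 to 5 rows; each row shifts and turns the commanded pose from where the row before left it; what a row does not reach is not made up. A row lasts 1/12 s, in which the tool goes at most 41.7 mm and 7.16 degrees, less where a joint would pass 70% of its speed; a pose out of reach is approached as far as the arm can. A call with a gripper value outside its range is refused whole. The fingers move at their own pace and stop on an object; FORCE is the grip in N (left out, the last holds). Time passes only in rows, so rows that do not move let the fingers close. It gives the time, the measured TCP pose, the force, the opening and the grip force at its end, in the units of the state.
- arm.get_state(): the state, without advancing time (a new reading comes with each control period).
- arm.grab_frame(name): name is "side" or "top"; returns a dict with "img" (480x640x3 uint8, red, green, blue), "z_map" (480x640 float32, m along the optical axis (not along the pixel's ray), 0 where there is no reading), "vertical_fov" (degrees; the focal length in pixels is half the picture's height over the tangent of half this angle, whatever the lens; pixels are square), "cx", "cy" (the principal point, pixels), "distortion" ([k1, k2, p1, p2, k3] as OpenCV has them; the pictures are not rectified), "view" (4x4, takes a point from world to camera coordinates). Camera axes: x right, y down, z forward; pixel columns grow to the right and rows downward; lengths in m; the calibration is good to about 2 mm. A picture is of the moment at which its call begins.
- arm.sign_off(): hands the job in; it is judged then, once.
The state is a dict: "clock": time; "q": joint angles; "joint_vel": joint speeds; "effort": joint torques, N m; "tool_pos": TCP position; "tcp_rot": TCP orientation; "ft_force": force on the tool from outside, world axes, zero at the start; "moment": the same for the moment, N m; "gripper_width": finger opening in m; "grip_force": force on a finger pad.
Only numpy, scipy, OpenCV 4.12 (cv2) and the standard library are available. Lean on these libraries where they do the work, as an engineer would, in place of code of your own. Each camera call takes 0.05 s, during which the arm holds its last target. There are 200 camera calls.

### The job

Get the analyser ready for its next run: take the spent reagent cartridge off the sloping dock and put it in the yellow waste bin, then lay the fresh cartridge on the slope so that it slides down into the dock's low corner, flat and snug against both walls. Slide every sample tube that is on the blue mat, round end first, into a bore of its own in the block, to the depth where the black ring on the tube is level with the block's front face, no deeper. When everything is loaded, press the start button on top of the block, and leave the bottle, the jar and the roll of tape alone.

Things in the scene. Friction and masses are not known exactly. Their poses are not given: they have to be found in the camera images.
- block: Fixed aluminium block, 95 mm deep (x), 170 mm wide (y), 80 mm high, with four level bores right through it along x. Origin: on the table, midway along the foot of its front face; x points from the front face into the block (away from the robot, give or take 12 degrees), z up. Bore axes: 45 mm above the table, at y = -66, -22, 22 and 66 mm.
- bores (a point): Point in the block's front face at the height of the bores' axes, midway between the two middle bores. Each bore is round, 19 mm wide, without a bottom: a tube has 1.5 mm of play all round, sinks by that much when released, and then stays at whatever depth it is left.
- start_top (a point): Centre of the top face of the start button: a round grey button of 28 mm diameter in a white housing, on top of the block, 55 mm behind its front face and midway across; its top is about 98 mm above the table.
- start (a joint): Travel of the start button: 0 when up, 0.006 m fully down (about 5 N); it springs back. It counts as pressed beyond 0.004 m.
- dock: Fixed foot of the sloping dock, 130 x 100 mm white plate on the table. Origin: centre of its underside, 60 mm below the centre of the tray; x away from the robot (give or take 12 degrees).
- tray: The dock's fixed sloping tray: polished, slippery steel plate, 138 mm (x) x 108 mm (y). Origin: centre of its upper surface; z is that surface's normal, 24 degrees off vertical. It climbs about 17 degrees along +x and along +y: the -x, -y corner is the lowest. Walls 4 mm thick, 10 mm high stand on its -x edge (inner face x = -65 mm) and -y edge (inner face y = -50 mm) only.
- seat (a point): Point on the tray's surface (x = -33, y = -28 mm in the tray's frame) where the origin of a cartridge lies once it is home in the low corner, its long side along the tray's x, either way round. A cartridge let go higher up on the tray, square to it, slides there by itself.
- spent: Spent reagent cartridge, at the start in the tray's low corner. White slab 64 (x) x 44 (y) x 18 mm (z) with an upright grey grip tab in the middle of its top: 30 mm long (x), 12 mm thick (y), 25 mm high (z from 18 to 43 mm). About 90 g. Origin: centre of its underside, z up through the tab.
- fresh: Fresh reagent cartridge: the same shape and look as the spent one, but at the start it stands on the table, tab up, in front of the dock. Origin and axes as for the spent one.
- bin: Fixed yellow open waste bin, 110 x 110 mm, 70 mm high, walls 4 mm. Origin: centre of its underside.
- mat: Fixed blue bench mat, 160 mm (x) x 250 mm (y), 2 mm thick, on the robot's left, on which the sample tubes lie. Origin: centre of its underside.
- tube0: Capped sample tube, lying on the blue mat (3 or 4 are there, all alike; an absent one has no pose): clear, 16 mm diameter, round closed end, black 3 mm ring, and a black stopper 25 mm long and square (16 x 16 mm), so it does not roll. Origin: on its axis, mid-ring. x runs along the axis to the round end at +75 mm; stopper from -20 to -45 mm. About 25 g. Any tube may go into any bore.
- tube1: Capped sample tube, lying on the blue mat (3 or 4 are there, all alike; an absent one has no pose): clear, 16 mm diameter, round closed end, black 3 mm ring, and a black stopper 25 mm long and square (16 x 16 mm), so it does not roll. Origin: on its axis, mid-ring. x runs along the axis to the round end at +75 mm; stopper from -20 to -45 mm. About 25 g. Any tube may go into any bore.
- tube2: Capped sample tube, lying on the blue mat (3 or 4 are there, all alike; an absent one has no pose): clear, 16 mm diameter, round closed end, black 3 mm ring, and a black stopper 25 mm long and square (16 x 16 mm), so it does not roll. Origin: on its axis, mid-ring. x runs along the axis to the round end at +75 mm; stopper from -20 to -45 mm. About 25 g. Any tube may go into any bore.
- tube3: Capped sample tube, lying on the blue mat (3 or 4 are there, all alike; an absent one has no pose): clear, 16 mm diameter, round closed end, black 3 mm ring, and a black stopper 25 mm long and square (16 x 16 mm), so it does not roll. Origin: on its axis, mid-ring. x runs along the axis to the round end at +75 mm; stopper from -20 to -45 mm. About 25 g. Any tube may go into any bore.
- bottle: Bystander: white bottle, 60 mm diameter, 150 mm tall, behind the mat. Origin: centre of its underside.
- jar: Bystander: clear lidded jar, 66 mm diameter, 90 mm tall, behind the mat. Origin: centre of its underside.
- tape: Bystander: roll of paper tape, 60 mm diameter, 24 mm high, lying between the block and the dock. Origin: centre of its underside.

How it is judged:
By the outcome, as a careful person would: the job done as asked, in the order asked, and still so for the second after the job is handed in, with the robot touching nothing.
Of tube0, tube1, tube2, tube3 only 3 to 4 are there at a start; the rules pass over those that are not, and their reading is None.
At some moment in a run one of tube0, tube1, tube2, tube3, fresh may be knocked a few centimetres aside while the robot is not near it.
Once in a run the grip may slacken for a moment while it holds something.
It also fails if it takes over 210 s, if anything falls off the work surface, if the arm or the gripper's body presses on something with over 40 N, if the wrist force passes 120 N, or if a joint passes its speed limit or range.

## Working session

There is one attempt and no reset: what is moved stays moved. The work goes in short steps, Python scripts to look and compute and a shell command to move; the robot and the scene stay as the last step left them, time stands still between calls to the robot, and variables do not carry over. Pictures are saved under pics/ and viewed, at most 14 in all, crops included, and the job is handed in when it is done.

```bash
ls; mkdir -p pics
cat > h.py <<'E'
import numpy as np, cv2
from bench import arm
def grab(name):
    f=arm.grab_frame(name); np.save(f'/tmp/{name}.npy',f,allow_pickle=True); return f
def last(name): return np.load(f'/tmp/{name}.npy',allow_pickle=True).item()
def K(f):
    F=240/np.tan(np.radians(f['vertical_fov'])/2)
    return np.array([[F,0,f['cx']],[0,F,f['cy']],[0,0,1.]]),np.array(f['distortion'],float)
def ray(f,uv):
    k,d=K(f); p=cv2.undistortPoints(np.array(uv,float).reshape(-1,1,2),k,d).reshape(-1,2)
    V=np.array(f['view']); R,t=V[:3,:3],V[:3,3]
    return -R.T@t, np.c_[p,np.ones(len(p))]@R
def atz(f,uv,z):   # points on plane of height z
    o,r=ray(f,uv); return o+r*((z-o[2])/r[:,2])[:,None]
def depth(f,uv):   # by z_map
    o,r=ray(f,uv); uv=np.array(uv).reshape(-1,2).round().astype(int)
    return o+r*f['z_map'][uv[:,1],uv[:,0]][:,None]
def proj(f,P):
    k,d=K(f);V=np.array(f['view']);return cv2.projectPoints(np.array(P,float).reshape(-1,1,3),cv2.Rodrigues(V[:3,:3])[0],V[:3,3],k,d)[0].reshape(-1,2)
def crop(f,x0,y0,x1,y1,s,name):
    cv2.imwrite(f'pics/{name}.png',cv2.resize(f['img'][y0:y1,x0:x1,::-1],None,fx=s,fy=s,interpolation=cv2.INTER_CUBIC))
E
python3 - <<'E'
from h import *
np.set_printoptions(precision=3,suppress=True)
for n in('top','side'):
    f=grab(n); crop(f,0,0,640,480,1.25,n+'0'); o,r=ray(f,[[320,240]]); print(n,o,r,f['vertical_fov'],f['distortion'])
print(arm.get_state())
E
```

```text
pics
top [ 0.369 -0.006  1.026] [[ 0.184 -0.013 -0.983]] 53.58797823119403 [-0.023  0.     0.     0.     0.   ]
side [ 0.391 -1.037  0.701] [[ 0.144  0.852 -0.503]] 46.565475405888435 [0.015 0.    0.    0.    0.   ]
{'clock': 0.1, 'q': array([-1.333,  0.277,  1.506,  0.   ,  1.361, -0.121]), 'joint_vel': array([-0.001, -0.001, -0.004,  0.   , -0.   ,  0.   ]), 'effort': array([  0.002, -40.546, -23.778,   0.07 ,   0.03 ,  -0.   ]), 'tool_pos': array([ 0.202, -0.538,  0.205]), 'tcp_rot': array([-3.14 , -0.   ,  0.359]), 'ft_force': array([0.152, 0.078, 0.069]), 'moment': array([-0.007,  0.019,  0.013]), 'grip_force': 0.0, 'gripper_width': 0.09393187267638584}
```

View pics/top0.png

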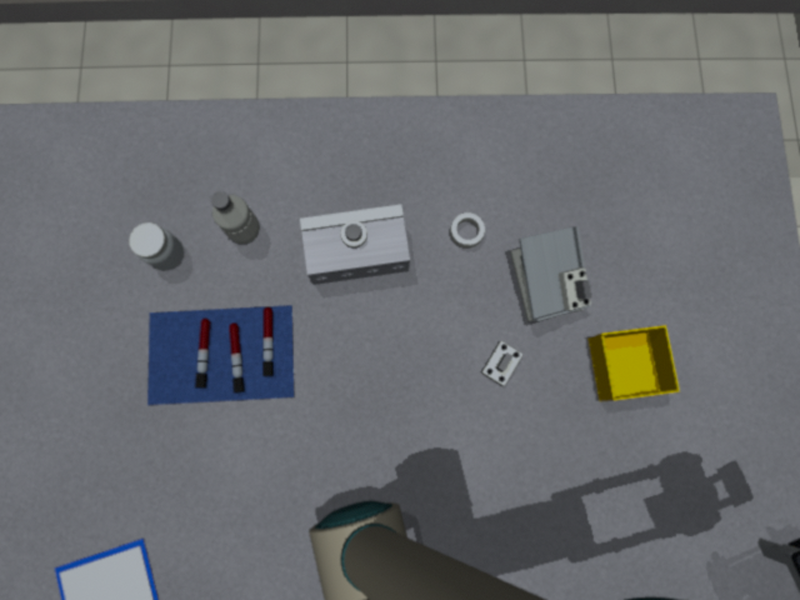

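View pics/side0.png

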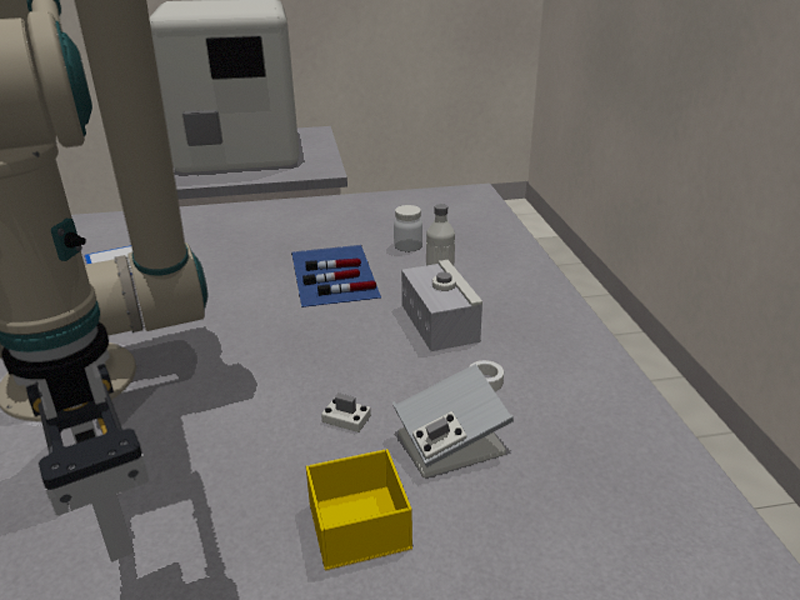

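The top picture (800 px wide) shows three tubes on the mat at about (203,352), (237,357) and (268,341), with their stoppers toward the robot and round ends facing away. The block is at (355,245), the dock at (555,275) with the spent cartridge at (577,288), the fresh cartridge at (503,362), and the bin at (635,362). The side picture agrees with this.

Run:
```python
from h import *
np.set_printoptions(precision=4,suppress=True)
f=last('top')
a=f['img'][165:325,110:245,::-1]; b=f['img'][175:325,370:550,::-1]
cv2.imwrite('pics/c1.png',cv2.resize(a,None,fx=4,fy=3.75*4/3.75 if 0 else 3.7,interpolation=cv2.INTER_CUBIC)) if 0 else None
crop(f,110,240,240,325,6,'tubes'); crop(f,235,160,335,230,7,'block'); crop(f,375,175,550,325,4,'dock')
```

```text
(no output)
```

View pics/tubes.png

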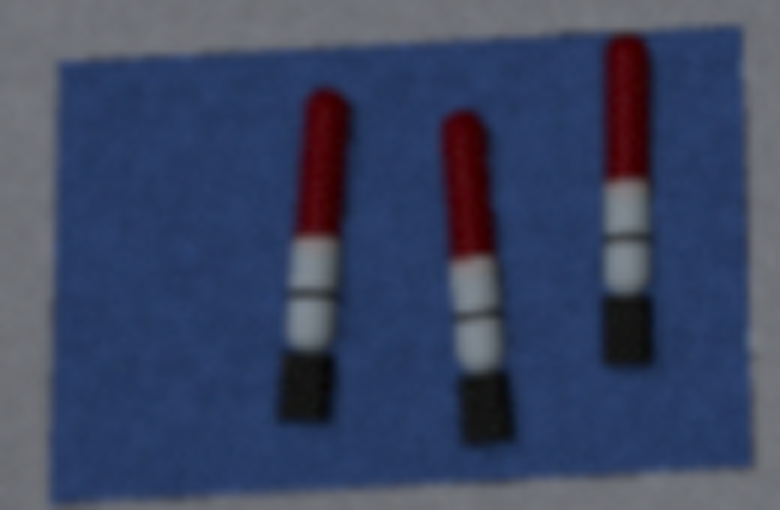

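View pics/block.png

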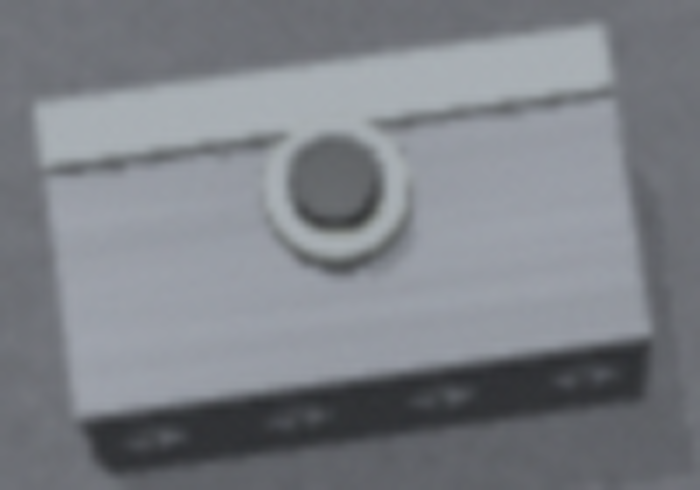

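View pics/dock.png

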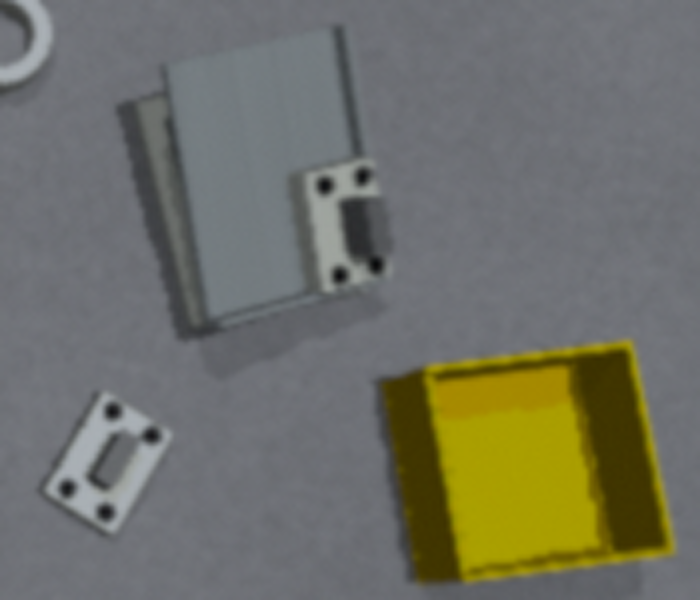

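The tube crop (6x) gives rings at (313,294), (478,315) and (627,237). In the block crop (7x) the front top edge runs from (78,418) to (652,335), with the button at (336,180). In the dock crop (4x) the tray corners are (165,65), (338,27) and (207,325), and the fresh slab's centre is about (107,462).

```bash
cat > m.py <<'E'
from h import *
np.set_printoptions(precision=4,suppress=True)
f=last('top')
def px(p,o,s): return (np.array(p,float)+.5)/s-.5+np.array(o)
for n,p in dict(A=[(305,422),(313,294),(327,88)],B=[(488,440),(478,315),(463,110)],C=[(628,365),(627,237),(628,33)]).items():
    u=px(p,(110,240),6); w=atz(f,u,.014); w[1:]=atz(f,u[1:],.014)
    d=w[2]-w[0]; print(n,'ring',w[1],'yaw',np.degrees(np.arctan2(d[1],d[0])),'len',np.linalg.norm(d), 'depthz',depth(f,u)[:,2])
e=atz(f,px([(78,418),(652,335)],(235,160),7),.08); d=e[0]-e[1]
print('block edge',e,'len',np.linalg.norm(d)); yw=np.arctan2(-d[0],d[1]); m=e.mean(0); ax=np.array([np.cos(yw),np.sin(yw)]); ay=np.array([-ax[1],ax[0]])
print('front',m,'yaw',np.degrees(yw),'button exp',m[:2]+.055*ax,'seen',atz(f,px([(336,180)],(235,160),7),.098), depth(f,px([(336,180),(200,300)],(235,160),7)))
for y in(-.066,-.022,.022,.066): print('bore',y,m[:2]+y*ay)
D=(375,175)
t=px([(175,80),(325,45),(215,310),(300,290),(200,200),(290,140)],D,4); T=depth(f,t); c=np.linalg.lstsq(np.c_[T[:,:2],np.ones(6)],T[:,2],rcond=None)[0]
n=np.array([-c[0],-c[1],1]);n/=np.linalg.norm(n); print('tray n',n,'tilt',np.degrees(np.arccos(n[2])),'resid',T[:,2]-np.c_[T[:,:2],np.ones(6)]@c)
def onpl(uv):
    o,r=ray(f,uv); return o+r*((c[2]+o[:2]@c[:2]-o[2])/(r@np.array([-c[0],-c[1],1])))[:,None]
q=onpl(px([(165,65),(338,27),(207,325)],D,4)); print('tray corners',q,'sides',np.linalg.norm(q[0]-q[1]),np.linalg.norm(q[0]-q[2]),'dx',q[0]-q[2],'dy',q[0]-q[1])
z=(q[1]+q[2])/2; x=q[0]-q[2];x/=np.linalg.norm(x);y=np.cross(n,x); print('tray c',z,'x',x,'y',y,'yaw',np.degrees(np.arctan2(x[1],x[0])),np.degrees(np.arctan2(-y[0],y[1])))
s=z-.033*x-.028*y; print('seat',s,'spent tab mid',s+.03*n,'tab top',s+.043*n, 'seen tabtop', depth(f,px([(358,230)],D,4)))
g=atz(f,px([(103,390),(172,434),(112,535),(43,490)],D,4),.018); print('fresh',g.mean(0),'sides',np.linalg.norm(np.diff(g,axis=0),axis=1),'yaw',np.degrees(np.arctan2(*(g[1]-g[2])[[1,0]])), 'yaw',np.degrees(np.arctan2(*(g[0]-g[3])[[1,0]])))
b=atz(f,px([(428,367),(632,343),(674,550),(462,580)],D,4),.07); print('bin',b.mean(0),np.linalg.norm(np.diff(b,axis=0),axis=1))
E
python3 m.py
```

```text
A ring [0.4599 0.3192 0.014 ] yaw -1.457894911620904 len 0.11888464988445765 depthz [0.0179 0.0163 0.0136]
B ring [0.4514 0.2603 0.014 ] yaw 6.047845686387519 len 0.11800004813540559 depthz [0.0199 0.0203 0.0139]
C ring [0.4782 0.2081 0.014 ] yaw 1.193546824827542 len 0.11901102877285624 depthz [0.0171 0.0204 0.0153]
block edge [[ 0.5923  0.1321  0.08  ]
 [ 0.6143 -0.0359  0.08  ]] len 0.16940592588383116
front [0.6033 0.0481 0.08  ] yaw 7.453038801540378 button exp [0.6579 0.0553] seen [[0.6576 0.0553 0.098 ]] [[0.6563 0.0551 0.1022]
 [0.6271 0.0966 0.0805]]
bore -0.066 [ 0.6119 -0.0173]
bore -0.022 [0.6062 0.0263]
bore 0.022 [0.6005 0.0699]
bore 0.066 [0.5948 0.1136]
tray n [-0.2171 -0.3553  0.9092] tilt 24.603249285322306 resid [ 0.0004 -0.001  -0.0003  0.0001 -0.0007  0.0016]
tray corners [[ 0.6422 -0.216   0.0948]
 [ 0.6711 -0.3166  0.0623]
 [ 0.5138 -0.2386  0.0553]] sides 0.10957798860841357 0.13620553685331618 dx [0.1284 0.0227 0.0395] dy [-0.0289  0.1006  0.0324]
tray c [ 0.5925 -0.2776  0.0588] x [0.9425 0.1663 0.29  ] y [-0.2543  0.9198  0.2987] yaw 10.00848917514206 15.451098070977942
seat [ 0.5685 -0.3088  0.0409] spent tab mid [ 0.562  -0.3195  0.0681] tab top [ 0.5591 -0.3241  0.08  ] seen tabtop [[ 0.5595 -0.316   0.0708]]
fresh [ 0.447  -0.1902  0.018 ] sides [0.043  0.063  0.0429] yaw -33.43725315440934 yaw -33.29147799118152
bin [ 0.44   -0.4046  0.07  ] [0.1067 0.1056 0.1093]
```

```bash
python3 -m jog '[{"delta_pos":[30,18,0],"spin":-0.075,"gripper":-0.3},{"delta_pos":[30,18,0],"spin":-0.075,"gripper":-0.3},{"delta_pos":[30,18,0],"spin":0,"gripper":-0.3},{"delta_pos":[30,18,0],"spin":0,"gripper":-0.3}]' 25
python3 -m jog '[{"delta_pos":[30,18,0],"spin":0,"gripper":-0.3},{"delta_pos":[30,18,0],"spin":0,"gripper":-0.3},{"delta_pos":[30,18,0],"spin":0,"gripper":-0.3},{"delta_pos":[30,18,0],"spin":0,"gripper":-0.3}]'
python3 -m jog '[{"delta_pos":[30,18,0],"spin":0,"gripper":-0.3},{"delta_pos":[30,18,0],"spin":0,"gripper":-0.3},{"delta_pos":[30,18,0],"spin":0,"gripper":-0.3},{"delta_pos":[28,18,0],"spin":0,"gripper":-0.3},{"delta_pos":[0,0,0],"spin":0,"gripper":-0.3}]'
```

```text
clock: 0.43
tool_pos: [0.3227, -0.4654, 0.205]
tcp_rot: [-3.141, 0.0, 0.208]
ft_force: [-0.1, 0.1, 0.0]
gripper_width: 0.0709
grip_force: 0.0
clock: 0.77
tool_pos: [0.443, -0.3931, 0.2051]
tcp_rot: [-3.141, 0.0, 0.209]
ft_force: [-0.0, 0.1, -0.0]
gripper_width: 0.0614
grip_force: 0.0
clock: 1.18
tool_pos: [0.5647, -0.3184, 0.2044]
tcp_rot: [-3.139, -0.003, 0.214]
ft_force: [0.5, -1.0, 0.5]
gripper_width: 0.0613
grip_force: 0.0
```

```bash
python3 -m jog '[{"delta_pos":[0,0,-30],"spin":0,"gripper":-0.3},{"delta_pos":[0,0,-30],"spin":0,"gripper":-0.3},{"delta_pos":[0,0,-30],"spin":0,"gripper":-0.3},{"delta_pos":[0,0,-20],"spin":0,"gripper":-0.3},{"delta_pos":[0,0,-12],"spin":0,"gripper":-0.3}]'
python3 -m jog '[{"delta_pos":[0,0,-8],"spin":0,"gripper":-0.3},{"delta_pos":[0,0,-6],"spin":0,"gripper":-0.3},{"delta_pos":[0,0,0],"spin":0,"gripper":-0.3}]'
python3 - <<'E'
from h import *
f=grab('side'); crop(f,300,280,440,400,5,'spent')
E
```

```text
clock: 1.6
tool_pos: [0.5575, -0.3213, 0.0799]
tcp_rot: [-3.137, 0.004, 0.209]
ft_force: [1.2, -0.7, -0.3]
gripper_width: 0.0612
grip_force: 0.0
clock: 1.85
tool_pos: [0.5591, -0.3223, 0.0684]
tcp_rot: [-3.14, 0.001, 0.209]
ft_force: [-0.2, 0.1, -0.0]
gripper_width: 0.0612
grip_force: 0.0
```

View pics/spent.png

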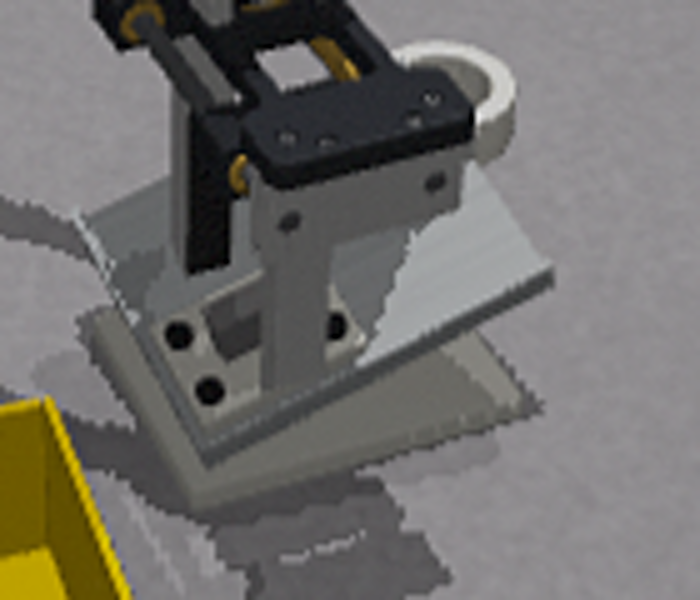

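The near finger is at (295,320) and the tab at about (260,320). After allowing for parallax and yaw, the fingers straddle the tab, so I'm closing and lifting.

```bash
python3 -m jog '[{"delta_pos":[0,0,0],"spin":0,"gripper":1},{"delta_pos":[0,0,0],"spin":0,"gripper":1},{"delta_pos":[0,0,0],"spin":0,"gripper":1},{"delta_pos":[0,0,0],"spin":0,"gripper":1},{"delta_pos":[0,0,0],"spin":0,"gripper":1}]' 25
python3 -m jog '[{"delta_pos":[0,0,0],"spin":0,"gripper":1},{"delta_pos":[0,0,0],"spin":0,"gripper":1},{"delta_pos":[0,0,0],"spin":0,"gripper":1}]' 25
python3 -m jog '[{"delta_pos":[0,0,5],"spin":0,"gripper":1},{"delta_pos":[0,0,15],"spin":0,"gripper":1},{"delta_pos":[0,0,25],"spin":0,"gripper":1},{"delta_pos":[0,0,30],"spin":0,"gripper":1},{"delta_pos":[0,0,30],"spin":0,"gripper":1}]' 25
```

```text
clock: 2.32
tool_pos: [0.5601, -0.3225, 0.07]
tcp_rot: [3.141, -0.001, 0.209]
ft_force: [0.6, -0.3, -0.8]
gripper_width: 0.0311
grip_force: 0.0
clock: 2.57
tool_pos: [0.5598, -0.3221, 0.0697]
tcp_rot: [-3.141, -0.0, 0.209]
ft_force: [-0.6, 2.1, 1.8]
gripper_width: 0.0145
grip_force: 23.6
clock: 2.98
tool_pos: [0.5594, -0.3222, 0.1751]
tcp_rot: [-3.141, 0.001, 0.209]
ft_force: [1.4, 0.5, -0.5]
gripper_width: 0.0117
grip_force: 24.8
```

```bash
python3 -m jog '[{"delta_pos":[-30,-21,0],"spin":0,"gripper":1},{"delta_pos":[-30,-21,0],"spin":0,"gripper":1},{"delta_pos":[-30,-21,0],"spin":0,"gripper":1},{"delta_pos":[-29,-20,0],"spin":0,"gripper":1},{"delta_pos":[0,0,0],"spin":0,"gripper":1}]' 25
python3 -m jog '[{"delta_pos":[0,0,-30],"spin":0,"gripper":1},{"delta_pos":[0,0,-30],"spin":0,"gripper":1},{"delta_pos":[0,0,-30],"spin":0,"gripper":1},{"delta_pos":[0,0,-10],"spin":0,"gripper":1},{"delta_pos":[0,0,0],"spin":0,"gripper":1}]' 25
python3 - <<'E'
from h import *
f=grab('side'); crop(f,220,280,380,460,3.3,'bin')
E
```

```text
clock: 3.4
tool_pos: [0.4357, -0.409, 0.1748]
tcp_rot: [3.14, 0.004, 0.204]
ft_force: [0.3, 1.6, -1.4]
gripper_width: 0.0116
grip_force: 24.8
clock: 3.82
tool_pos: [0.4395, -0.4035, 0.0717]
tcp_rot: [-3.136, 0.003, 0.209]
ft_force: [0.3, 0.1, -0.5]
gripper_width: 0.012
grip_force: 24.8
```

View pics/bin.png

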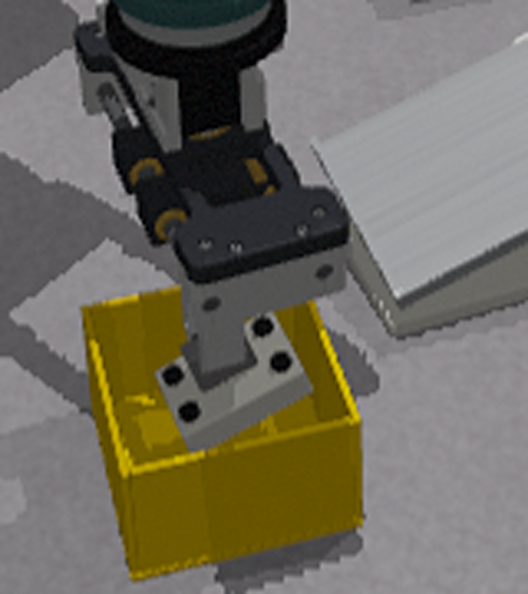

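```bash
python3 -m jog '[{"delta_pos":[0,0,-15],"spin":0,"gripper":1},{"delta_pos":[0,0,-8],"spin":0,"gripper":1},{"delta_pos":[0,0,0],"spin":0,"gripper":0.35},{"delta_pos":[0,0,0],"spin":0,"gripper":0.35},{"delta_pos":[0,0,0],"spin":0,"gripper":0.35}]'
python3 -m jog '[{"delta_pos":[0,0,0],"spin":0,"gripper":0.35},{"delta_pos":[0,0,10],"spin":0,"gripper":0.35},{"delta_pos":[0,0,30],"spin":0,"gripper":0.35},{"delta_pos":[0,0,35],"spin":0,"gripper":0.35},{"delta_pos":[0,0,35],"spin":0,"gripper":0.35}]'
python3 -m jog '[{"delta_pos":[1,30,0],"spin":-0.1,"gripper":0},{"delta_pos":[1,30,0],"spin":-0.115,"gripper":0},{"delta_pos":[1,30,0],"spin":-0.115,"gripper":0},{"delta_pos":[1,30,0],"spin":-0.115,"gripper":0},{"delta_pos":[1,30,0],"spin":-0.115,"gripper":0}]'
python3 -m jog '[{"delta_pos":[1,30,0],"spin":-0.115,"gripper":0},{"delta_pos":[1,33,0],"spin":-0.115,"gripper":0},{"delta_pos":[0,0,0],"spin":0,"gripper":0},{"delta_pos":[0,0,0],"spin":0,"gripper":0}]'
python3 - <<'E'
from h import *
f=grab('side'); g=grab('top');a=f['img'][280:450,220:380];b=g['img'][230:315,380:550]
a=cv2.resize(a,(480,510));b=cv2.resize(b,None,fx=3,fy=3); c=np.zeros((510,1000,3),np.uint8)
c=np.zeros((510,800,3),np.uint8);c[:,:320]=cv2.resize(f['img'][280:450,230:340],(320,510));c[:240,320:]=cv2.resize(g['img'][230:315,380:550],(480,240))
cv2.imwrite('pics/chk.png',c[:,:,::-1])
E
```

```text
clock: 4.28
tool_pos: [0.4417, -0.4061, 0.0529]
tcp_rot: [3.139, -0.001, 0.209]
ft_force: [0.1, 0.4, 1.1]
gripper_width: 0.0283
grip_force: 0.0
clock: 4.7
tool_pos: [0.4406, -0.4051, 0.1634]
tcp_rot: [-3.141, 0.0, 0.209]
ft_force: [0.2, -0.2, -1.0]
gripper_width: 0.0306
grip_force: 0.0
clock: 5.12
tool_pos: [0.446, -0.2543, 0.1629]
tcp_rot: [3.141, -0.002, -0.358]
ft_force: [-0.1, -0.5, 0.7]
gripper_width: 0.0466
grip_force: 0.0
clock: 5.45
tool_pos: [0.4481, -0.1913, 0.1628]
tcp_rot: [3.141, -0.002, -0.577]
ft_force: [0.2, -1.4, -0.5]
gripper_width: 0.0473
grip_force: 0.0
```

View pics/chk.png

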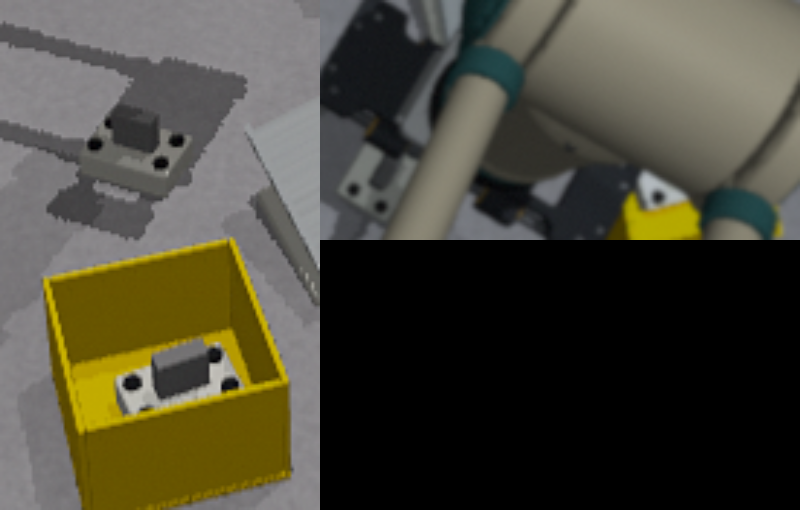

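The spent cartridge is in the bin. The fresh tab's top is at about (137,113) in the crop; I'll check that against my earlier measurement.

Run:
```python
from h import *
f=last('side'); print(proj(f,[.447,-.1902,.043]), (230+137*110/320,280+113/3), atz(f,[[230+137*110/320,280+113/3]],.043))
```

```text
[[275.86667425 316.75870618]] (277.09375, 317.6666666666667) [[ 0.44899188 -0.19341204  0.043     ]]
```

```bash
python3 -m jog '[{"delta_pos":[0,0,-35],"spin":-0.005,"gripper":0},{"delta_pos":[0,0,-35],"spin":0,"gripper":0},{"delta_pos":[0,0,-35],"spin":0,"gripper":0},{"delta_pos":[0,0,-20],"spin":0,"gripper":0},{"delta_pos":[0,0,-12],"spin":0,"gripper":0}]'
python3 -m jog '[{"delta_pos":[0,0,0],"spin":0,"gripper":0},{"delta_pos":[0,0,0],"spin":0,"gripper":1},{"delta_pos":[0,0,0],"spin":0,"gripper":1},{"delta_pos":[0,0,0],"spin":0,"gripper":1},{"delta_pos":[0,0,0],"spin":0,"gripper":1}]' 20
python3 -m jog '[{"delta_pos":[0,0,0],"spin":0,"gripper":1},{"delta_pos":[0,0,0],"spin":0,"gripper":1},{"delta_pos":[0,0,0],"spin":0,"gripper":1}]' 20
```

```text
clock: 5.97
tool_pos: [0.4464, -0.1931, 0.0219]
tcp_rot: [3.141, 0.004, -0.587]
ft_force: [0.3, -0.5, 0.7]
gripper_width: 0.0469
grip_force: 0.0
clock: 6.38
tool_pos: [0.4488, -0.1932, 0.0257]
tcp_rot: [-3.142, -0.003, -0.586]
ft_force: [0.1, 0.0, -0.2]
gripper_width: 0.0239
grip_force: 0.0
clock: 6.63
tool_pos: [0.4483, -0.1926, 0.0252]
tcp_rot: [3.142, -0.001, -0.586]
ft_force: [-0.1, 0.2, 3.7]
gripper_width: 0.0119
grip_force: 20.0
```

```bash
python3 -m jog '[{"delta_pos":[0,0,5],"spin":0,"gripper":1},{"delta_pos":[0,0,30],"spin":0,"gripper":1},{"delta_pos":[0,0,35],"spin":0,"gripper":1},{"delta_pos":[0,0,35],"spin":0,"gripper":1},{"delta_pos":[0,0,30],"spin":0,"gripper":1}]' 20
python3 -m jog '[{"delta_pos":[20,-13,0],"spin":0.11,"gripper":1},{"delta_pos":[20,-13,0],"spin":0.11,"gripper":1},{"delta_pos":[20,-13,0],"spin":0.11,"gripper":1},{"delta_pos":[20,-13,0],"spin":0.11,"gripper":1}]' 20
python3 -m jog '[{"delta_pos":[20,-13,0],"spin":0.11,"gripper":1},{"delta_pos":[20,-13,0],"spin":0.11,"gripper":1},{"delta_pos":[20,-13,0],"spin":0.116,"gripper":1},{"delta_pos":[0,0,0],"spin":0,"gripper":1},{"delta_pos":[0,0,0],"spin":0,"gripper":1}]' 20
python3 -m jog '[{"delta_pos":[0,0,-25],"spin":0,"gripper":1},{"delta_pos":[0,0,-15],"spin":0,"gripper":1},{"delta_pos":[0,0,-10],"spin":0,"gripper":1},{"delta_pos":[0,0,0],"spin":0,"gripper":1},{"delta_pos":[0,0,0],"spin":0,"gripper":1}]' 20
python3 - <<'E'
from h import *
f=grab('side'); crop(f,300,250,440,390,4,'fresh1')
E
```

```text
clock: 7.05
tool_pos: [0.4478, -0.1923, 0.1617]
tcp_rot: [3.142, -0.001, -0.586]
ft_force: [0.7, 0.9, -0.7]
gripper_width: 0.0116
grip_force: 20.0
clock: 7.38
tool_pos: [0.5285, -0.2447, 0.16]
tcp_rot: [3.141, -0.0, -0.141]
ft_force: [0.1, -0.4, -1.4]
gripper_width: 0.0119
grip_force: 20.0
clock: 7.8
tool_pos: [0.588, -0.2836, 0.1586]
tcp_rot: [-3.14, 0.001, 0.189]
ft_force: [-0.3, 0.2, -0.5]
gripper_width: 0.012
grip_force: 20.0
clock: 8.22
tool_pos: [0.5872, -0.2828, 0.1095]
tcp_rot: [-3.141, 0.001, 0.189]
ft_force: [-0.3, 0.2, -0.2]
gripper_width: 0.0122
grip_force: 2.0
```

View pics/fresh1.png

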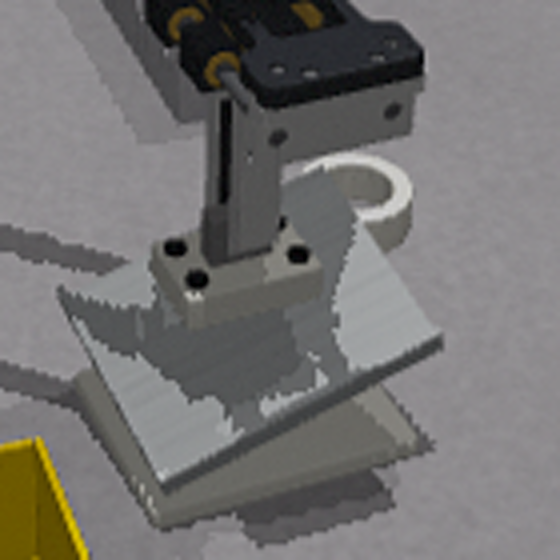

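The cartridge hangs level over the tray at about (240,275). The grip has slackened to 2 N, so I'll wait for it to recover.

```bash
python3 -m jog '[{"delta_pos":[0,0,0],"spin":0,"gripper":1},{"delta_pos":[0,0,0],"spin":0,"gripper":1},{"delta_pos":[0,0,0],"spin":0,"gripper":1},{"delta_pos":[0,0,0],"spin":0,"gripper":1}]' 20
python3 -m jog '[{"delta_pos":[0,0,-6],"spin":0,"gripper":1},{"delta_pos":[0,0,-3],"spin":0,"gripper":1},{"delta_pos":[0,0,0],"spin":0,"gripper":1}]' 5
```

```text
clock: 8.6
tool_pos: [0.5882, -0.2836, 0.1102]
tcp_rot: [3.141, -0.001, 0.19]
ft_force: [0.2, 0.2, -0.4]
gripper_width: 0.0119
grip_force: 20.0
clock: 8.85
tool_pos: [0.5872, -0.283, 0.0993]
tcp_rot: [-3.14, 0.002, 0.19]
ft_force: [-0.7, -0.2, -1.7]
gripper_width: 0.012
grip_force: 5.0
```

```bash
python3 -m jog '[{"delta_pos":[0,0,-2],"spin":0,"gripper":1},{"delta_pos":[0,0,-2],"spin":0,"gripper":1},{"delta_pos":[0,0,-2],"spin":0,"gripper":1},{"delta_pos":[0,0,0],"spin":0,"gripper":1}]' 5
python3 -m jog '[{"delta_pos":[0,0,-2],"spin":0,"gripper":1},{"delta_pos":[0,0,-2],"spin":0,"gripper":1},{"delta_pos":[0,0,0],"spin":0,"gripper":1}]' 5
python3 - <<'E'
from h import *
f=grab('side'); crop(f,300,250,440,390,4,'fresh2')
E
```

```text
clock: 9.18
tool_pos: [0.5878, -0.284, 0.0945]
tcp_rot: [3.141, 0.0, 0.19]
ft_force: [-0.5, -1.5, 1.1]
gripper_width: 0.0121
grip_force: 5.0
clock: 9.43
tool_pos: [0.5878, -0.2835, 0.0902]
tcp_rot: [3.141, 0.0, 0.19]
ft_force: [-1.3, -1.3, 0.7]
gripper_width: 0.012
grip_force: 5.0
```

View pics/fresh2.png

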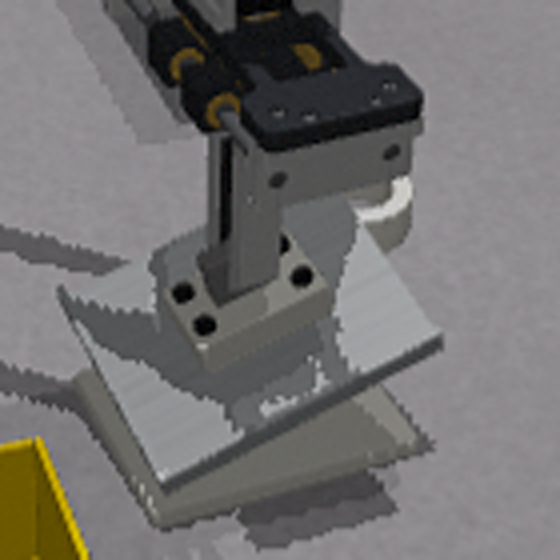

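The cartridge is pivoting to match the tray's slope along x. I'll lower it 2 mm more and release.

```bash
python3 -m jog '[{"delta_pos":[0,0,-2],"spin":0,"gripper":1},{"delta_pos":[0,0,0],"spin":0,"gripper":1},{"delta_pos":[0,0,0],"spin":0,"gripper":-1},{"delta_pos":[0,0,0],"spin":0,"gripper":-1},{"delta_pos":[0,0,0],"spin":0,"gripper":-1}]'
python3 -m jog '[{"delta_pos":[0,0,0],"spin":0,"gripper":-1},{"delta_pos":[0,0,0],"spin":0,"gripper":-1},{"delta_pos":[0,0,0],"spin":0,"gripper":-1},{"delta_pos":[0,0,0],"spin":0,"gripper":-1},{"delta_pos":[0,0,0],"spin":0,"gripper":-1}]'
python3 -m jog '[{"delta_pos":[0,0,5],"spin":0,"gripper":-1},{"delta_pos":[0,0,30],"spin":0,"gripper":-1},{"delta_pos":[0,0,40],"spin":0,"gripper":-1},{"delta_pos":[0,0,40],"spin":0,"gripper":-1}]'
python3 -m jog '[{"delta_pos":[-30,25,0],"spin":0,"gripper":-1},{"delta_pos":[-30,25,0],"spin":0,"gripper":-1},{"delta_pos":[-30,25,0],"spin":0,"gripper":-1},{"delta_pos":[-30,25,0],"spin":0,"gripper":-1},{"delta_pos":[-10,30,0],"spin":0,"gripper":-1}]'
python3 -m jog '[{"delta_pos":[0,40,0],"spin":0,"gripper":-1},{"delta_pos":[0,40,0],"spin":0,"gripper":-1},{"delta_pos":[0,40,0],"spin":0,"gripper":-0.3},{"delta_pos":[0,40,0],"spin":0,"gripper":-0.3},{"delta_pos":[0,40,0],"spin":0,"gripper":0.1}]'
python3 - <<'E'
from h import *
g=grab('side'); f=grab('top'); c=np.zeros((560,800,3),np.uint8)
c[:,:400]=cv2.resize(g['img'][300:398,315:385],(400,560)); c[:400,400:]=cv2.resize(f['img'][180:280,430:530],(400,400));cv2.imwrite('pics/seat.png',c[:,:,::-1])
E
```

```text
clock: 9.9
tool_pos: [0.5878, -0.2827, 0.0879]
tcp_rot: [-3.14, 0.0, 0.19]
ft_force: [-0.4, -0.2, -0.1]
gripper_width: 0.029
grip_force: 0.0
clock: 10.32
tool_pos: [0.5879, -0.2833, 0.0885]
tcp_rot: [-3.142, -0.0, 0.19]
ft_force: [-0.5, -0.3, 0.1]
gripper_width: 0.0618
grip_force: 0.0
clock: 10.65
tool_pos: [0.5871, -0.2829, 0.2041]
tcp_rot: [-3.14, 0.002, 0.19]
ft_force: [0.1, -0.2, -0.3]
gripper_width: 0.0885
grip_force: 0.0
clock: 11.07
tool_pos: [0.4538, -0.1524, 0.2039]
tcp_rot: [-3.142, 0.002, 0.188]
ft_force: [0.7, 0.2, 0.0]
gripper_width: 0.0939
grip_force: 0.0
clock: 11.48
tool_pos: [0.4576, 0.0483, 0.2043]
tcp_rot: [3.141, -0.002, 0.189]
ft_force: [1.4, -1.3, -0.3]
gripper_width: 0.0775
grip_force: 0.0
```

View pics/seat.png

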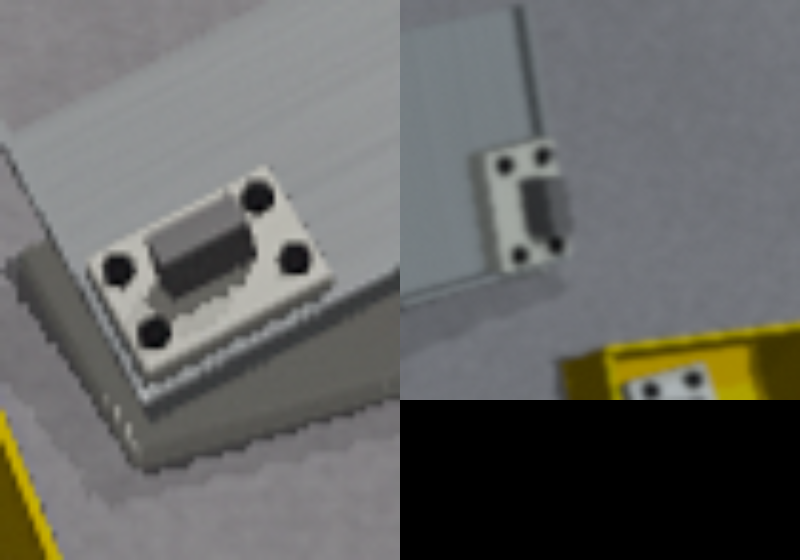

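The fresh cartridge sits flat in the low corner against both walls. Next I'll check that the tubes are undisturbed and move over tube C.

```bash
python3 -m jog '[{"delta_pos":[-3,40,0],"spin":-0.084,"gripper":0.15},{"delta_pos":[-3,40,0],"spin":-0.084,"gripper":0.15},{"delta_pos":[-3,40,0],"spin":0,"gripper":0.15},{"delta_pos":[-3,40,0],"spin":0,"gripper":0.15},{"delta_pos":[0,0,0],"spin":0,"gripper":0.15}]' 20
python3 - <<'E'
from h import *
o=np.load('/tmp/top.npy',allow_pickle=True).item()['img'] 
import cv2
p=cv2.imread('pics/tubes.png'); q=cv2.resize(o[240:325,110:240,::-1],None,fx=6,fy=6,interpolation=cv2.INTER_CUBIC)
d=cv2.absdiff(p,q).max(2)>60; ys,xs=np.nonzero(d); print(d.sum(), (xs.min(),xs.max(),ys.min(),ys.max()) if len(xs) else '')
E
```

```text
clock: 12.0
tool_pos: [0.4456, 0.2121, 0.2039]
tcp_rot: [-3.137, -0.001, 0.027]
ft_force: [0.7, -0.5, 0.1]
gripper_width: 0.0403
grip_force: 0.0
78278 (np.int64(384), np.int64(779), np.int64(0), np.int64(484))
```

```bash
cat > red.py <<'E'
from h import *
np.set_printoptions(precision=3,suppress=True)
def red(f):
    im=f['img'].astype(int); m=((im[...,0]>70)&(im[...,1]<50)&(im[...,2]<60)).astype(np.uint8)
    n,l,s,c=cv2.connectedComponentsWithStats(m); return [(c[i],s[i,4]) for i in range(1,n) if s[i,4]>25]
def E(r,yaw): return [r[0]+.047*np.cos(np.radians(yaw)),r[1]+.047*np.sin(np.radians(yaw)),.012]
T=dict(A=([.4599,.3192],-1.5),B=([.4514,.2603],6),C=([.4782,.2081],1.2))
if __name__=='__main__':
    for n in('side','top'):
        f=grab(n); print(n,[(a,b,atz(f,[a],.012)[0][:2]) for a,b in red(f)]); print({k:proj(f,E(*v))[0] for k,v in T.items()},{k:np.array(E(*v)) for k,v in T.items()})
E
python3 red.py
```

```text
side [(array([108.197,  91.307]), np.int32(127), array([-0.124,  1.649])), (array([280.282, 208.   ]), np.int32(39), array([0.513, 0.324])), (array([292.447, 226.211]), np.int32(38), array([0.532, 0.215]))]
{'A': array([278.46 , 209.235]), 'B': array([277.376, 218.461]), 'C': array([290.3  , 227.583])} {'A': array([0.507, 0.318, 0.012]), 'B': array([0.498, 0.265, 0.012]), 'C': array([0.525, 0.209, 0.012])}
top []
{'A': array([163.487, 266.757]), 'B': array([187.869, 270.374]), 'C': array([214.276, 257.441])} {'A': array([0.507, 0.318, 0.012]), 'B': array([0.498, 0.265, 0.012]), 'C': array([0.525, 0.209, 0.012])}
```

```bash
python3 -m jog '[{"delta_pos":[0,0,-35],"spin":0,"gripper":0.15},{"delta_pos":[0,0,-35],"spin":0,"gripper":0.15},{"delta_pos":[0,0,-35],"spin":0,"gripper":0.15},{"delta_pos":[0,0,-35],"spin":0,"gripper":0.15},{"delta_pos":[0,0,-30],"spin":0,"gripper":0.15}]' 20
python3 -m jog '[{"delta_pos":[0,0,-15],"spin":0,"gripper":0.15},{"delta_pos":[0,0,-8],"spin":0,"gripper":0.15},{"delta_pos":[0,0,-5],"spin":0,"gripper":0.15},{"delta_pos":[0,0,0],"spin":0,"gripper":0.15},{"delta_pos":[0,0,0],"spin":0,"gripper":0.15}]' 20
```

```text
clock: 12.52
tool_pos: [0.4459, 0.2041, 0.032]
tcp_rot: [3.14, 0.0, 0.02]
ft_force: [0.9, 0.1, -0.5]
gripper_width: 0.0399
grip_force: 0.0
clock: 12.93
tool_pos: [0.4471, 0.2061, 0.0064]
tcp_rot: [-3.141, -0.002, 0.021]
ft_force: [0.9, 0.2, 0.1]
gripper_width: 0.04
grip_force: 0.0
```

```bash
python3 -m jog '[{"delta_pos":[0,0,0],"spin":0,"gripper":1},{"delta_pos":[0,0,0],"spin":0,"gripper":1},{"delta_pos":[0,0,0],"spin":0,"gripper":1},{"delta_pos":[0,0,0],"spin":0,"gripper":1},{"delta_pos":[0,0,0],"spin":0,"gripper":1}]' 20
python3 -m jog '[{"delta_pos":[0,0,0],"spin":0,"gripper":1},{"delta_pos":[0,0,0],"spin":0,"gripper":1},{"delta_pos":[0,0,0],"spin":0,"gripper":1}]' 20
```

```text
clock: 13.35
tool_pos: [0.4463, 0.2068, 0.0061]
tcp_rot: [-3.141, -0.001, 0.022]
ft_force: [0.3, 0.5, 3.2]
gripper_width: 0.0155
grip_force: 20.0
clock: 13.6
tool_pos: [0.4462, 0.2068, 0.0061]
tcp_rot: [-3.141, -0.001, 0.022]
ft_force: [-0.3, 0.0, 6.2]
gripper_width: 0.0156
grip_force: 20.0
```

```bash
python3 -m jog '[{"delta_pos":[0,0,5],"spin":0,"gripper":1},{"delta_pos":[0,0,30],"spin":0,"gripper":1},{"delta_pos":[0,0,35],"spin":0,"gripper":1},{"delta_pos":[0,-20,0],"spin":0.054,"gripper":1},{"delta_pos":[6,-30,0],"spin":0.054,"gripper":1}]' 20
python3 -m jog '[{"delta_pos":[8,-30,0],"spin":0,"gripper":1},{"delta_pos":[8,-30,0],"spin":0,"gripper":1},{"delta_pos":[8,-30,0],"spin":0,"gripper":1},{"delta_pos":[8,-34,0],"spin":0,"gripper":1},{"delta_pos":[0,0,0],"spin":0,"gripper":1}]' 20
python3 -m jog '[{"delta_pos":[0,0,-20],"spin":0,"gripper":1},{"delta_pos":[0,0,-15],"spin":0,"gripper":1},{"delta_pos":[0,0,0],"spin":0,"gripper":1},{"delta_pos":[0,0,0],"spin":0,"gripper":1}]' 20
python3 red.py
```

```text
clock: 14.02
tool_pos: [0.4528, 0.158, 0.0776]
tcp_rot: [-3.141, -0.004, 0.136]
ft_force: [-0.0, -0.9, -0.7]
gripper_width: 0.0157
grip_force: 20.0
clock: 14.43
tool_pos: [0.4859, 0.0276, 0.0757]
tcp_rot: [3.138, -0.002, 0.126]
ft_force: [0.6, -0.1, -0.2]
gripper_width: 0.0157
grip_force: 20.0
clock: 14.77
tool_pos: [0.4829, 0.033, 0.04]
tcp_rot: [-3.141, 0.002, 0.13]
ft_force: [-0.6, -0.2, -0.1]
gripper_width: 0.0157
grip_force: 20.0
side [(array([108.416,  91.161]), np.int32(137), array([-0.124,  1.652])), (array([314.079, 246.635]), np.int32(63), array([0.569, 0.103]))]
{'A': array([278.46 , 209.235]), 'B': array([277.376, 218.461]), 'C': array([290.3  , 227.583])} {'A': array([0.507, 0.318, 0.012]), 'B': array([0.498, 0.265, 0.012]), 'C': array([0.525, 0.209, 0.012])}
top [(array([162.413, 267.73 ]), np.int32(63), array([0.505, 0.32 ])), (array([186.721, 271.197]), np.int32(61), array([0.496, 0.268]))]
{'A': array([163.487, 266.757]), 'B': array([187.869, 270.374]), 'C': array([214.276, 257.441])} {'A': array([0.507, 0.318, 0.012]), 'B': array([0.498, 0.265, 0.012]), 'C': array([0.525, 0.209, 0.012])}
```

```bash
python3 -m jog '[{"delta_pos":[4,0.5,1],"spin":0,"gripper":1},{"delta_pos":[4,0.5,0],"spin":0,"gripper":1},{"delta_pos":[0,0,0],"spin":0,"gripper":1},{"delta_pos":[0,0,0],"spin":0,"gripper":1}]' 20
for i in 1; do python3 -m jog '[{"delta_pos":[2,0.3,0],"spin":0,"gripper":1},{"delta_pos":[0,0,0],"spin":0,"gripper":1},{"delta_pos":[0,0,0],"spin":0,"gripper":1}]'; done
python3 -m jog '[{"delta_pos":[2,0.3,0],"spin":0,"gripper":1},{"delta_pos":[0,0,0],"spin":0,"gripper":1},{"delta_pos":[0,0,0],"spin":0,"gripper":1}]'
```

```text
clock: 15.2
tool_pos: [0.4927, 0.0337, 0.042]
tcp_rot: [3.141, -0.001, 0.13]
ft_force: [-0.5, 0.7, -0.5]
gripper_width: 0.0156
grip_force: 20.0
clock: 15.45
tool_pos: [0.494, 0.0339, 0.0415]
tcp_rot: [3.142, 0.0, 0.13]
ft_force: [-0.2, -0.0, 0.3]
gripper_width: 0.0156
grip_force: 20.0
clock: 15.7
tool_pos: [0.496, 0.0342, 0.0415]
tcp_rot: [3.142, 0.0, 0.13]
ft_force: [-0.3, -0.0, 0.2]
gripper_width: 0.0159
grip_force: 20.0
```

```bash
python3 -m jog '[{"delta_pos":[1,0.1,0],"spin":0,"gripper":1},{"delta_pos":[0,0,0],"spin":0,"gripper":1},{"delta_pos":[0,0,0],"spin":0,"gripper":1}]' 20
python3 -m jog '[{"delta_pos":[1,0.1,0],"spin":0,"gripper":1},{"delta_pos":[0,0,0],"spin":0,"gripper":1},{"delta_pos":[0,0,0],"spin":0,"gripper":1}]'
python3 -m jog '[{"delta_pos":[1,0.1,0],"spin":0,"gripper":1},{"delta_pos":[0,0,0],"spin":0,"gripper":1},{"delta_pos":[0,0,0],"spin":0,"gripper":1}]'
```

```text
clock: 15.95
tool_pos: [0.497, 0.0343, 0.0415]
tcp_rot: [3.141, -0.0, 0.13]
ft_force: [-1.2, 0.1, -0.9]
gripper_width: 0.0157
grip_force: 20.0
clock: 16.2
tool_pos: [0.4974, 0.0344, 0.0414]
tcp_rot: [-3.142, 0.001, 0.13]
ft_force: [-0.6, -0.9, 0.3]
gripper_width: 0.0159
grip_force: 20.0
clock: 16.45
tool_pos: [0.4976, 0.0345, 0.0412]
tcp_rot: [-3.141, 0.003, 0.13]
ft_force: [-3.3, -0.6, 0.7]
gripper_width: 0.016
grip_force: 20.0
```

```bash
python3 -m jog '[{"delta_pos":[-10,-1,0],"spin":0,"gripper":1},{"delta_pos":[3,-22,0],"spin":0,"gripper":1},{"delta_pos":[0,0,0],"spin":0,"gripper":1},{"delta_pos":[0,0,0],"spin":0,"gripper":1},{"delta_pos":[0,0,0],"spin":0,"gripper":1}]' 20
python3 -m jog '[{"delta_pos":[0,0,0],"spin":0,"gripper":1},{"delta_pos":[0,0,0],"spin":0,"gripper":1}]' 20
```

```text
clock: 16.87
tool_pos: [0.4924, 0.0117, 0.0418]
tcp_rot: [-3.141, -0.001, 0.129]
ft_force: [-0.3, -0.3, -1.0]
gripper_width: 0.0161
grip_force: 20.0
clock: 17.03
tool_pos: [0.492, 0.012, 0.0415]
tcp_rot: [-3.142, -0.0, 0.13]
ft_force: [0.4, 0.5, -0.7]
gripper_width: 0.0157
grip_force: 20.0
```

```bash
python3 -m jog '[{"delta_pos":[5,0.2,-0.3],"spin":0,"gripper":1},{"delta_pos":[5,0.6,0],"spin":0,"gripper":1},{"delta_pos":[5,0.6,0],"spin":0,"gripper":1},{"delta_pos":[0,0,0],"spin":0,"gripper":1},{"delta_pos":[0,0,0],"spin":0,"gripper":1}]' 20
python3 -m jog '[{"delta_pos":[5,0.7,0],"spin":0,"gripper":1},{"delta_pos":[5,0.6,0],"spin":0,"gripper":1},{"delta_pos":[5,0.7,0],"spin":0,"gripper":1},{"delta_pos":[0,0,0],"spin":0,"gripper":1},{"delta_pos":[0,0,0],"spin":0,"gripper":1}]' 20
```

```text
clock: 17.45
tool_pos: [0.5075, 0.013, 0.0411]
tcp_rot: [3.141, -0.0, 0.13]
ft_force: [0.1, 0.3, -0.5]
gripper_width: 0.016
grip_force: 20.0
clock: 17.87
tool_pos: [0.5223, 0.0149, 0.0411]
tcp_rot: [3.141, 0.0, 0.13]
ft_force: [-0.3, -0.5, -0.4]
gripper_width: 0.0155
grip_force: 20.0
```

```bash
python3 -m jog '[{"delta_pos":[8,1.1,0],"spin":0,"gripper":1},{"delta_pos":[8,1.1,0],"spin":0,"gripper":1},{"delta_pos":[8,1.1,0],"spin":0,"gripper":1},{"delta_pos":[0,0,0],"spin":0,"gripper":1},{"delta_pos":[0,0,0],"spin":0,"gripper":1}]' 20
python3 -m jog '[{"delta_pos":[8,1.1,0],"spin":0,"gripper":1},{"delta_pos":[8,1.1,0],"spin":0,"gripper":1},{"delta_pos":[8,1.1,0],"spin":0,"gripper":1},{"delta_pos":[0,0,0],"spin":0,"gripper":1},{"delta_pos":[0,0,0],"spin":0,"gripper":1}]' 20
```

```text
clock: 18.28
tool_pos: [0.5466, 0.0182, 0.0411]
tcp_rot: [3.141, -0.0, 0.13]
ft_force: [-1.2, 0.1, -1.0]
gripper_width: 0.0156
grip_force: 20.0
clock: 18.7
tool_pos: [0.5706, 0.0215, 0.0411]
tcp_rot: [3.141, -0.0, 0.13]
ft_force: [0.4, -0.3, -1.2]
gripper_width: 0.0157
grip_force: 20.0
```

```bash
python3 -m jog '[{"delta_pos":[4.2,0.6,0],"spin":0,"gripper":1},{"delta_pos":[0,0,-1],"spin":0,"gripper":1},{"delta_pos":[0,0,0],"spin":0,"gripper":1}]' 20
python3 -m jog '[{"delta_pos":[0,0,0],"spin":0,"gripper":0.45},{"delta_pos":[0,0,0],"spin":0,"gripper":0.45},{"delta_pos":[0,0,0],"spin":0,"gripper":0.45},{"delta_pos":[0,0,0],"spin":0,"gripper":0.45}]' 20
python3 -m jog '[{"delta_pos":[0,0,25],"spin":0,"gripper":0.45},{"delta_pos":[0,0,40],"spin":0,"gripper":0.45},{"delta_pos":[0,0,40],"spin":0,"gripper":0.45},{"delta_pos":[-30,30,20],"spin":0,"gripper":0.15},{"delta_pos":[-30,35,0],"spin":0,"gripper":0.15}]' 20
python3 -m jog '[{"delta_pos":[-25,35,0],"spin":-0.01,"gripper":0.15},{"delta_pos":[-25,35,0],"spin":-0.01,"gripper":0.15},{"delta_pos":[-25,35,0],"spin":0,"gripper":0.15},{"delta_pos":[-10,35,0],"spin":0,"gripper":0.15},{"delta_pos":[-10,30,0],"spin":0,"gripper":0.15}]' 20
python3 - <<'E'
from h import *
g=grab('side'); f=grab('top'); c=np.zeros((560,800,3),np.uint8)
c[:,:400]=cv2.resize(g['img'][215:285,305:355],(400,560),interpolation=2); c[:400,400:]=cv2.resize(f['img'][190:240,265:315],(400,400),interpolation=2);cv2.imwrite('pics/ring.png',c[:,:,::-1])
E
python3 red.py
```

```text
clock: 18.95
tool_pos: [0.574, 0.0221, 0.04]
tcp_rot: [3.142, 0.0, 0.13]
ft_force: [0.2, 0.4, 0.1]
gripper_width: 0.0158
grip_force: 20.0
clock: 19.28
tool_pos: [0.574, 0.0221, 0.0403]
tcp_rot: [3.141, -0.0, 0.13]
ft_force: [-0.1, 0.5, 0.1]
gripper_width: 0.0258
grip_force: 0.0
clock: 19.7
tool_pos: [0.5247, 0.0796, 0.168]
tcp_rot: [3.14, -0.011, 0.126]
ft_force: [0.2, 1.0, -0.3]
gripper_width: 0.0356
grip_force: 0.0
clock: 20.12
tool_pos: [0.426, 0.2488, 0.1635]
tcp_rot: [-3.141, -0.001, 0.11]
ft_force: [1.3, -0.4, -0.0]
gripper_width: 0.0398
grip_force: 0.0
side [(array([108.252,  91.299]), np.int32(127), array([-0.124,  1.65 ])), (array([278.1 , 208.22]), np.int32(50), array([0.507, 0.324]))]
{'A': array([278.46 , 209.235]), 'B': array([277.376, 218.461]), 'C': array([290.3  , 227.583])} {'A': array([0.507, 0.318, 0.012]), 'B': array([0.498, 0.265, 0.012]), 'C': array([0.525, 0.209, 0.012])}
top [(array([162.49 , 265.392]), np.int32(51), array([0.51, 0.32]))]
{'A': array([163.487, 266.757]), 'B': array([187.869, 270.374]), 'C': array([214.276, 257.441])} {'A': array([0.507, 0.318, 0.012]), 'B': array([0.498, 0.265, 0.012]), 'C': array([0.525, 0.209, 0.012])}
```

View pics/ring.png

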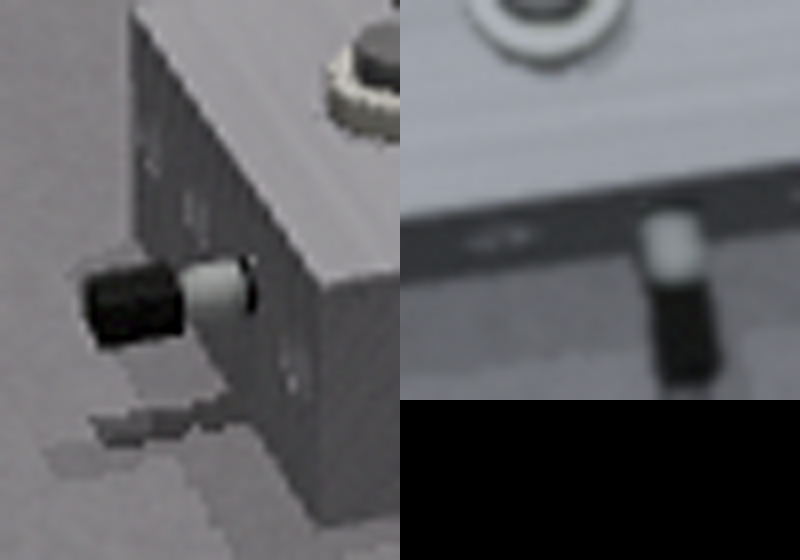

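```bash
python3 - <<'E'
from h import *
f=last('side'); g=last('top'); ax=np.array([.9916,.1297,0]); p=np.array([.6062,.0263,.0435])
for d in(0,-.02,-.045): print(d,(proj(f,p+d*ax)[0]-[305,215])*8, (proj(g,p+d*ax+[0,0,.006])[0]-[265,190])*8+[400,0])
E
python3 -m jog '[{"delta_pos":[0,0,-35],"spin":-0.005,"gripper":0.15},{"delta_pos":[0,0,-35],"spin":0,"gripper":0.15},{"delta_pos":[0,0,-35],"spin":0,"gripper":0.15},{"delta_pos":[0,0,-25],"spin":0,"gripper":0.15},{"delta_pos":[0,0,-15],"spin":0,"gripper":0.15}]' 20
python3 -m jog '[{"delta_pos":[0,0,-10],"spin":0,"gripper":0.15},{"delta_pos":[0,0,0],"spin":0,"gripper":0.15},{"delta_pos":[0,0,0],"spin":0,"gripper":0.15},{"delta_pos":[0,0,0],"spin":0,"gripper":0.15}]' 20
```

```text
0 [243.72798521 281.52296693] [664.06818701 202.35310355]
-0.02 [176.85037267 293.24296764] [674.7703442  275.56329818]
-0.045 [ 92.47900777 308.02942287] [688.26327751 367.84145872]
clock: 20.73
tool_pos: [0.4267, 0.2457, 0.0163]
tcp_rot: [-3.141, 0.004, 0.101]
ft_force: [-20.9, 10.6, 102.4]
gripper_width: 0.0399
grip_force: 52.1
clock: 21.07
tool_pos: [0.4284, 0.2459, 0.008]
tcp_rot: [3.141, -0.0, 0.103]
ft_force: [0.7, 0.0, -0.2]
gripper_width: 0.04
grip_force: 0.0
```

```bash
python3 -m jog '[{"delta_pos":[0,0,30],"spin":0,"gripper":0.15},{"delta_pos":[0,0,38],"spin":0,"gripper":0.15},{"delta_pos":[0,0,38],"spin":0,"gripper":0.15},{"delta_pos":[0,0,38],"spin":0,"gripper":0.15},{"delta_pos":[0,-35,0],"spin":0,"gripper":0.15}]' 20
python3 -m jog '[{"delta_pos":[5,-35,0],"spin":0,"gripper":0.15},{"delta_pos":[5,-35,0],"spin":0,"gripper":0.15},{"delta_pos":[5,-35,0],"spin":0,"gripper":0.15},{"delta_pos":[5,-35,0],"spin":0,"gripper":0.15},{"delta_pos":[5,-35,0],"spin":0,"gripper":0.15}]' 20
python3 red.py
python3 - <<'E'
from h import *
crop(last('top'),110,240,240,325,6,'tubes2')
E
```

```text
clock: 21.48
tool_pos: [0.4341, 0.2169, 0.1598]
tcp_rot: [-3.135, -0.017, 0.108]
ft_force: [3.2, -0.5, 0.7]
gripper_width: 0.0402
grip_force: 0.0
clock: 21.9
tool_pos: [0.4526, 0.0347, 0.1525]
tcp_rot: [3.141, -0.001, 0.104]
ft_force: [0.3, -0.0, -0.5]
gripper_width: 0.0398
grip_force: 0.0
side [(array([108.419,  91.081]), np.int32(136), array([-0.124,  1.653])), (array([279.488, 208.093]), np.int32(43), array([0.51 , 0.324])), (array([276.776, 217.02 ]), np.int32(49), array([0.497, 0.274]))]
{'A': array([278.46 , 209.235]), 'B': array([277.376, 218.461]), 'C': array([290.3  , 227.583])} {'A': array([0.507, 0.318, 0.012]), 'B': array([0.498, 0.265, 0.012]), 'C': array([0.525, 0.209, 0.012])}
top [(array([162.391, 267.734]), np.int32(64), array([0.505, 0.32 ])), (array([186.018, 271.446]), np.int32(56), array([0.496, 0.269]))]
{'A': array([163.487, 266.757]), 'B': array([187.869, 270.374]), 'C': array([214.276, 257.441])} {'A': array([0.507, 0.318, 0.012]), 'B': array([0.498, 0.265, 0.012]), 'C': array([0.525, 0.209, 0.012])}
```

View pics/tubes2.png

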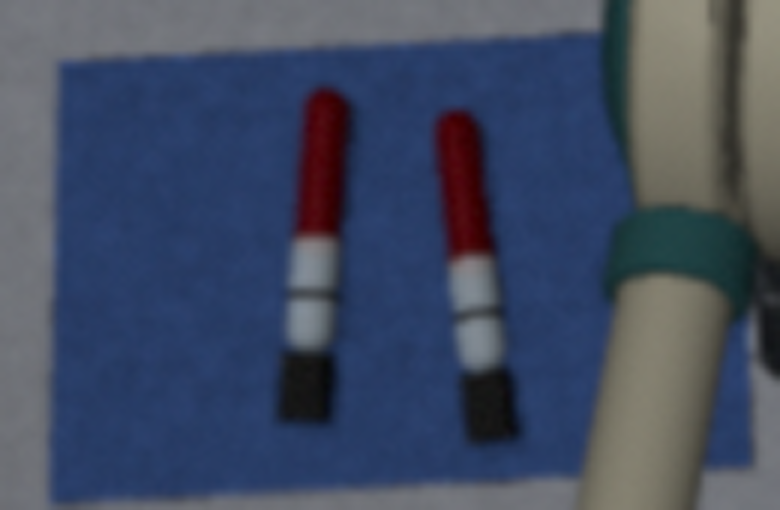

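Tube B turned only slightly: stopper end (491,440), ring (478,313), tip (457,112). Tube A is unmoved.

```bash
python3 - <<'E'
from h import *
f=last('top'); u=(np.array([(491,440),(478,313),(457,112)])+.5)/6-.5+[110,240]; w=atz(f,u,.014);d=w[2]-w[0];d/=np.linalg.norm(d)
print(w[1],np.arctan2(d[1],d[0]),w[1]-.0325*d,w[0]+.0125*d)
E
python3 -m jog '[{"delta_pos":[-4,30,0],"spin":0,"gripper":0.15},{"delta_pos":[-5,32,0],"spin":0,"gripper":0.15},{"delta_pos":[-5,32,0],"spin":0,"gripper":0.15},{"delta_pos":[-5,32,0],"spin":0,"gripper":0.15},{"delta_pos":[-5,32,0],"spin":0,"gripper":0.15}]' 20
python3 -m jog '[{"delta_pos":[-5,32,0],"spin":0,"gripper":0.15},{"delta_pos":[-4,32,0],"spin":0.035,"gripper":0.15},{"delta_pos":[0,0,0],"spin":0,"gripper":0.15},{"delta_pos":[0,0,0],"spin":0,"gripper":0.15},{"delta_pos":[0,0,0],"spin":0,"gripper":0.15}]' 20
```

```text
[0.45214704 0.2603354  0.014     ] 0.13308334413461392 [0.41993442 0.25602295 0.014     ] [0.41993162 0.25610175 0.014     ]
clock: 22.42
tool_pos: [0.428, 0.1965, 0.1522]
tcp_rot: [3.142, -0.0, 0.104]
ft_force: [0.5, 0.2, -0.6]
gripper_width: 0.0399
grip_force: 0.0
clock: 22.83
tool_pos: [0.4193, 0.2587, 0.1519]
tcp_rot: [3.141, 0.0, 0.14]
ft_force: [0.1, 0.4, -0.2]
gripper_width: 0.04
grip_force: 0.0
```

```bash
python3 -m jog '[{"delta_pos":[0.5,-2.5,-25],"spin":-0.006,"gripper":0.15},{"delta_pos":[0,0,-30],"spin":0,"gripper":0.15},{"delta_pos":[0,0,-30],"spin":0,"gripper":0.15},{"delta_pos":[0,0,-30],"spin":0,"gripper":0.15},{"delta_pos":[0,0,-7],"spin":0,"gripper":0.15}]' 20
python3 -m jog '[{"delta_pos":[0,0,0],"spin":0,"gripper":0.15},{"delta_pos":[0,0,-5],"spin":0,"gripper":0.15},{"delta_pos":[0,0,-5],"spin":0,"gripper":0.15},{"delta_pos":[0,0,0],"spin":0,"gripper":0.15}]' 20
```

```text
clock: 23.25
tool_pos: [0.4172, 0.2535, 0.0264]
tcp_rot: [3.139, 0.008, 0.131]
ft_force: [-0.2, -0.7, -0.0]
gripper_width: 0.0397
grip_force: 0.0
clock: 23.58
tool_pos: [0.4209, 0.2566, 0.0206]
tcp_rot: [-3.141, -0.002, 0.133]
ft_force: [1.3, -0.5, 0.3]
gripper_width: 0.0401
grip_force: 0.0
```

```bash
python3 -m jog '[{"delta_pos":[0,0,-5],"spin":0,"gripper":0.15},{"delta_pos":[0,0,-5],"spin":0,"gripper":0.15},{"delta_pos":[0,0,-4],"spin":0,"gripper":0.15},{"delta_pos":[0,0,0],"spin":0,"gripper":0.15},{"delta_pos":[0,0,0],"spin":0,"gripper":0.15}]' 20
python3 -m jog '[{"delta_pos":[0,0,0],"spin":0,"gripper":1},{"delta_pos":[0,0,0],"spin":0,"gripper":1},{"delta_pos":[0,0,0],"spin":0,"gripper":1},{"delta_pos":[0,0,0],"spin":0,"gripper":1},{"delta_pos":[0,0,0],"spin":0,"gripper":1}]' 20
python3 -m jog '[{"delta_pos":[0,0,0],"spin":0,"gripper":1},{"delta_pos":[0,0,0],"spin":0,"gripper":1},{"delta_pos":[0,0,0],"spin":0,"gripper":1}]' 20
```

```text
clock: 24.0
tool_pos: [0.4199, 0.2565, 0.0057]
tcp_rot: [3.141, 0.001, 0.134]
ft_force: [-0.2, -0.4, 0.4]
gripper_width: 0.0398
grip_force: 0.0
clock: 24.42
tool_pos: [0.4203, 0.2566, 0.0061]
tcp_rot: [3.142, -0.0, 0.134]
ft_force: [-0.6, -0.5, -0.5]
gripper_width: 0.0158
grip_force: 20.0
clock: 24.67
tool_pos: [0.4203, 0.2566, 0.0061]
tcp_rot: [3.142, -0.0, 0.134]
ft_force: [0.1, -0.9, 1.0]
gripper_width: 0.016
grip_force: 20.0
```

```bash
python3 -m jog '[{"delta_pos":[0,0,5],"spin":0,"gripper":1},{"delta_pos":[0,0,30],"spin":0,"gripper":1},{"delta_pos":[0,0,35],"spin":0,"gripper":1},{"delta_pos":[5,-20,0],"spin":-0.004,"gripper":1},{"delta_pos":[10,-30,0],"spin":0,"gripper":1}]' 20
python3 -m jog '[{"delta_pos":[10,-30,0],"spin":0,"gripper":1},{"delta_pos":[10,-30,0],"spin":0,"gripper":1},{"delta_pos":[10,-30,0],"spin":0,"gripper":1},{"delta_pos":[10,-30,0],"spin":0,"gripper":1},{"delta_pos":[6,-10,0],"spin":0,"gripper":1}]' 20
python3 -m jog '[{"delta_pos":[0,0,0],"spin":0,"gripper":1},{"delta_pos":[0,0,-20],"spin":0,"gripper":1},{"delta_pos":[0,0,-15],"spin":0,"gripper":1},{"delta_pos":[0,0,0],"spin":0,"gripper":1},{"delta_pos":[0,0,0],"spin":0,"gripper":1}]' 20
```

```text
clock: 25.08
tool_pos: [0.4365, 0.2083, 0.0785]
tcp_rot: [-3.14, -0.005, 0.133]
ft_force: [1.4, 0.4, -0.6]
gripper_width: 0.0158
grip_force: 20.0
clock: 25.5
tool_pos: [0.4821, 0.0733, 0.0763]
tcp_rot: [3.14, -0.001, 0.127]
ft_force: [0.1, 0.5, -0.2]
gripper_width: 0.0157
grip_force: 20.0
clock: 25.92
tool_pos: [0.4799, 0.0778, 0.0405]
tcp_rot: [-3.141, 0.002, 0.131]
ft_force: [0.9, 1.0, -0.0]
gripper_width: 0.0155
grip_force: 20.0
```

```bash
python3 -m jog '[{"delta_pos":[4,0,0],"spin":0,"gripper":1},{"delta_pos":[4,0,0],"spin":0,"gripper":1},{"delta_pos":[0,0,0],"spin":0,"gripper":1},{"delta_pos":[0,0,0],"spin":0,"gripper":1},{"delta_pos":[0,0,0],"spin":0,"gripper":1}]' 20
python3 -m jog '[{"delta_pos":[1,0,0],"spin":0,"gripper":1},{"delta_pos":[0,0,0],"spin":0,"gripper":1},{"delta_pos":[0,0,0],"spin":0,"gripper":1}]'
python3 -m jog '[{"delta_pos":[1,0.1,0],"spin":0,"gripper":1},{"delta_pos":[0,0,0],"spin":0,"gripper":1},{"delta_pos":[0,0,0],"spin":0,"gripper":1}]'
python3 -m jog '[{"delta_pos":[1,0.1,0],"spin":0,"gripper":1},{"delta_pos":[0,0,0],"spin":0,"gripper":1},{"delta_pos":[0,0,0],"spin":0,"gripper":1}]'
python3 -m jog '[{"delta_pos":[1,0.1,0],"spin":0,"gripper":1},{"delta_pos":[0,0,0],"spin":0,"gripper":1},{"delta_pos":[0,0,0],"spin":0,"gripper":1}]' | head -4
```

```text
clock: 26.33
tool_pos: [0.4895, 0.0767, 0.0414]
tcp_rot: [3.141, -0.001, 0.13]
ft_force: [0.2, -0.2, -0.1]
gripper_width: 0.0159
grip_force: 20.0
clock: 26.58
tool_pos: [0.4902, 0.0765, 0.041]
tcp_rot: [3.142, 0.0, 0.13]
ft_force: [-0.8, -0.2, -0.4]
gripper_width: 0.0156
grip_force: 20.0
clock: 26.83
tool_pos: [0.4913, 0.0766, 0.041]
tcp_rot: [3.142, -0.0, 0.13]
ft_force: [0.7, -0.2, -1.4]
gripper_width: 0.0158
grip_force: 20.0
clock: 27.08
tool_pos: [0.4919, 0.0768, 0.0409]
tcp_rot: [3.142, 0.001, 0.13]
ft_force: [-0.5, 0.3, -0.6]
gripper_width: 0.0154
grip_force: 20.0
clock: 27.33
tool_pos: [0.492, 0.0768, 0.0407]
tcp_rot: [-3.142, 0.002, 0.13]
ft_force: [-3.5, -0.8, 0.5]
```

```bash
python3 -m jog '[{"delta_pos":[-10,-1,0],"spin":0,"gripper":1},{"delta_pos":[1,-21,0],"spin":0,"gripper":1},{"delta_pos":[0,0,0],"spin":0,"gripper":1},{"delta_pos":[0,0,0],"spin":0,"gripper":1},{"delta_pos":[0,0,0],"spin":0,"gripper":1}]' 20
python3 -m jog '[{"delta_pos":[0,0,0],"spin":0,"gripper":1},{"delta_pos":[0,0,0],"spin":0,"gripper":1}]' 20
```

```text
clock: 27.75
tool_pos: [0.4847, 0.0551, 0.0412]
tcp_rot: [-3.141, -0.002, 0.129]
ft_force: [-0.7, -0.2, -2.1]
gripper_width: 0.0156
grip_force: 20.0
clock: 27.92
tool_pos: [0.4844, 0.0554, 0.041]
tcp_rot: [-3.142, -0.001, 0.13]
ft_force: [-0.2, 0.3, -0.8]
gripper_width: 0.0156
grip_force: 20.0
```

Line at x=.4844 needs y=.0548, so a 0.6 mm correction.

```bash
python3 -m jog '[{"delta_pos":[5,0.1,0],"spin":0,"gripper":1},{"delta_pos":[5,0.6,0],"spin":0,"gripper":1},{"delta_pos":[5,0.6,0],"spin":0,"gripper":1},{"delta_pos":[0,0,0],"spin":0,"gripper":1},{"delta_pos":[0,0,0],"spin":0,"gripper":1}]' 20
python3 -m jog '[{"delta_pos":[5,0.7,0],"spin":0,"gripper":1},{"delta_pos":[5,0.6,0],"spin":0,"gripper":1},{"delta_pos":[5,0.7,0],"spin":0,"gripper":1},{"delta_pos":[0,0,0],"spin":0,"gripper":1},{"delta_pos":[0,0,0],"spin":0,"gripper":1}]' 20
```

```text
clock: 28.33
tool_pos: [0.4997, 0.0563, 0.0409]
tcp_rot: [3.141, -0.0, 0.13]
ft_force: [-0.5, 0.7, 0.2]
gripper_width: 0.0157
grip_force: 20.0
clock: 28.75
tool_pos: [0.5146, 0.0582, 0.0409]
tcp_rot: [3.141, -0.0, 0.13]
ft_force: [0.1, -0.3, -0.6]
gripper_width: 0.0158
grip_force: 20.0
```

```bash
python3 -m jog '[{"delta_pos":[8,1.2,0],"spin":0,"gripper":1},{"delta_pos":[8,1.1,0],"spin":0,"gripper":1},{"delta_pos":[8,1.2,0],"spin":0,"gripper":1},{"delta_pos":[0,0,0],"spin":0,"gripper":1},{"delta_pos":[0,0,0],"spin":0,"gripper":1}]' 20
python3 -m jog '[{"delta_pos":[8,1.1,0],"spin":0,"gripper":1},{"delta_pos":[8,1,0],"spin":0,"gripper":1},{"delta_pos":[8,1,0],"spin":0,"gripper":1},{"delta_pos":[6,0.8,0],"spin":0,"gripper":1},{"delta_pos":[0,0,0],"spin":0,"gripper":1}]' 20
python3 -m jog '[{"delta_pos":[0,0,0],"spin":0,"gripper":1},{"delta_pos":[0,0,0],"spin":0,"gripper":1}]' 20
```

```text
clock: 29.17
tool_pos: [0.5389, 0.0617, 0.0409]
tcp_rot: [3.141, -0.0, 0.13]
ft_force: [-1.0, -0.8, -0.9]
gripper_width: 0.016
grip_force: 20.0
clock: 29.58
tool_pos: [0.5704, 0.0657, 0.0411]
tcp_rot: [3.141, -0.002, 0.13]
ft_force: [0.8, -0.3, -1.1]
gripper_width: 0.0156
grip_force: 20.0
clock: 29.75
tool_pos: [0.5678, 0.0656, 0.0408]
tcp_rot: [3.142, 0.001, 0.13]
ft_force: [0.6, -1.2, -0.7]
gripper_width: 0.0158
grip_force: 20.0
```

```bash
python3 -m jog '[{"delta_pos":[0,0,-1],"spin":0,"gripper":1},{"delta_pos":[0,0,0],"spin":0,"gripper":1},{"delta_pos":[0,0,0],"spin":0,"gripper":1}]' 20 | head -3
python3 -m jog '[{"delta_pos":[0,0,0],"spin":0,"gripper":0.45},{"delta_pos":[0,0,0],"spin":0,"gripper":0.45},{"delta_pos":[0,0,0],"spin":0,"gripper":0.45},{"delta_pos":[0,0,0],"spin":0,"gripper":0.45}]' 20
python3 -m jog '[{"delta_pos":[0,0,25],"spin":0,"gripper":0.45},{"delta_pos":[0,0,35],"spin":0,"gripper":0.45},{"delta_pos":[0,0,35],"spin":0,"gripper":0.45},{"delta_pos":[0,0,15],"spin":0,"gripper":0.15},{"delta_pos":[-15,20,0],"spin":0,"gripper":0.15}]' 20 | head -2
python3 -m jog '[{"delta_pos":[-16,25,0],"spin":-0.05,"gripper":0.15},{"delta_pos":[-16,25,0],"spin":-0.05,"gripper":0.15},{"delta_pos":[-16,25,0],"spin":-0.05,"gripper":0.15},{"delta_pos":[-16,25,0],"spin":0,"gripper":0.15},{"delta_pos":[-16,25,0],"spin":0,"gripper":0.15}]' 20 | head -2
python3 -m jog '[{"delta_pos":[-16,25,0],"spin":0,"gripper":0.15},{"delta_pos":[-15,25,0],"spin":0,"gripper":0.15},{"delta_pos":[-15,25,0],"spin":0,"gripper":0.15},{"delta_pos":[0,20,0],"spin":0,"gripper":0.15},{"delta_pos":[0,0,0],"spin":0,"gripper":0.15}]' 20 | head -2
python3 -m jog '[{"delta_pos":[0,0,0],"spin":0,"gripper":0.15},{"delta_pos":[0,0,0],"spin":0,"gripper":0.15}]' 20
python3 red.py
```

```text
clock: 30.0
tool_pos: [0.5678, 0.0655, 0.0399]
tcp_rot: [3.142, 0.0, 0.13]
clock: 30.33
tool_pos: [0.5682, 0.0656, 0.0401]
tcp_rot: [3.141, -0.0, 0.13]
ft_force: [-0.1, 0.4, -0.6]
gripper_width: 0.0257
grip_force: 0.0
clock: 30.75
tool_pos: [0.5592, 0.0833, 0.1548]
clock: 31.17
tool_pos: [0.4723, 0.2115, 0.1501]
clock: 31.58
tool_pos: [0.4266, 0.3089, 0.1502]
clock: 31.75
tool_pos: [0.4273, 0.3049, 0.1499]
tcp_rot: [3.141, 0.0, -0.02]
ft_force: [0.4, -0.6, 1.4]
gripper_width: 0.0401
grip_force: 0.0
side [(array([108.144,  91.272]), np.int32(125), array([-0.125,  1.65 ]))]
{'A': array([278.46 , 209.235]), 'B': array([277.376, 218.461]), 'C': array([290.3  , 227.583])} {'A': array([0.507, 0.318, 0.012]), 'B': array([0.498, 0.265, 0.012]), 'C': array([0.525, 0.209, 0.012])}
top []
{'A': array([163.487, 266.757]), 'B': array([187.869, 270.374]), 'C': array([214.276, 257.441])} {'A': array([0.507, 0.318, 0.012]), 'B': array([0.498, 0.265, 0.012]), 'C': array([0.525, 0.209, 0.012])}
```

```bash
python3 -m jog '[{"delta_pos":[0,-30,0],"spin":0,"gripper":-0.3},{"delta_pos":[0,-30,0],"spin":0,"gripper":-0.3},{"delta_pos":[0,0,0],"spin":0,"gripper":-0.3},{"delta_pos":[0,0,0],"spin":0,"gripper":-0.3}]' 20 | head -2
python3 red.py | cut -c1-200
python3 -m jog '[{"delta_pos":[0,30,0],"spin":0,"gripper":-0.3},{"delta_pos":[0,30,0],"spin":0,"gripper":-0.3},{"delta_pos":[0,15,0],"spin":-0.005,"gripper":-0.3},{"delta_pos":[0,0,0],"spin":0,"gripper":-0.3},{"delta_pos":[0,0,0],"spin":0,"gripper":-0.3}]' 20
```

```text
clock: 32.18
tool_pos: [0.4274, 0.2438, 0.1501]
side [(array([108.24 ,  91.295]), np.int32(129), array([-0.124,  1.65 ])), (array([277.981, 208.231]), np.int32(52), array([0.506, 0.324]))]
{'A': array([278.46 , 209.235]), 'B': array([277.376, 218.461]), 'C': array([290.3  , 227.583])} {'A': array([0.507, 0.318, 0.012]), 'B': array([0.498, 0.265, 0.012]), 'C': array([0.525, 0.209, 0.012]
top [(array([162.56, 265.18]), np.int32(50), array([0.51, 0.32]))]
{'A': array([163.487, 266.757]), 'B': array([187.869, 270.374]), 'C': array([214.276, 257.441])} {'A': array([0.507, 0.318, 0.012]), 'B': array([0.498, 0.265, 0.012]), 'C': array([0.525, 0.209, 0.012]
clock: 32.7
tool_pos: [0.427, 0.3216, 0.1497]
tcp_rot: [3.141, 0.0, -0.023]
ft_force: [-1.4, -0.9, 0.6]
gripper_width: 0.0613
grip_force: 0.0
```

A hasn't moved, so I'm descending and gripping it.

```bash
python3 -m jog '[{"delta_pos":[0,0,-25],"spin":0,"gripper":-0.3},{"delta_pos":[0,0,-30],"spin":0,"gripper":-0.3},{"delta_pos":[0,0,-30],"spin":0,"gripper":-0.3},{"delta_pos":[0,0,-30],"spin":0,"gripper":-0.3},{"delta_pos":[0,0,-6],"spin":0,"gripper":-0.1}]' 20 | head -2
python3 -m jog '[{"delta_pos":[0,0,-5],"spin":0,"gripper":-0.1},{"delta_pos":[0,0,-5],"spin":0,"gripper":-0.1},{"delta_pos":[0,0,-5],"spin":0,"gripper":-0.1},{"delta_pos":[0,0,-5],"spin":0,"gripper":-0.1},{"delta_pos":[0,0,-3],"spin":0,"gripper":-0.1}]' 20 
python3 -m jog '[{"delta_pos":[0,0,0],"spin":0,"gripper":1},{"delta_pos":[0,0,0],"spin":0,"gripper":1},{"delta_pos":[0,0,0],"spin":0,"gripper":1},{"delta_pos":[0,0,0],"spin":0,"gripper":1},{"delta_pos":[0,0,0],"spin":0,"gripper":1}]' 20 | head -2
python3 -m jog '[{"delta_pos":[0,0,0],"spin":0,"gripper":1},{"delta_pos":[0,0,0],"spin":0,"gripper":1},{"delta_pos":[0,0,0],"spin":0,"gripper":1},{"delta_pos":[0,0,0],"spin":0,"gripper":1}]' 20
```

```text
clock: 33.12
tool_pos: [0.4238, 0.3178, 0.0249]
clock: 33.53
tool_pos: [0.4278, 0.3209, 0.0065]
tcp_rot: [-3.141, -0.001, -0.025]
ft_force: [-0.4, 0.1, 0.4]
gripper_width: 0.0517
grip_force: 0.0
clock: 33.95
tool_pos: [0.4273, 0.3207, 0.0062]
clock: 34.28
tool_pos: [0.4273, 0.3206, 0.0062]
tcp_rot: [-3.142, -0.0, -0.025]
ft_force: [-0.0, -0.1, 2.4]
gripper_width: 0.0157
grip_force: 20.0
```

```bash
python3 -m jog '[{"delta_pos":[0,0,5],"spin":0,"gripper":1},{"delta_pos":[0,0,30],"spin":0,"gripper":1},{"delta_pos":[0,0,35],"spin":0,"gripper":1},{"delta_pos":[0,-14,0],"spin":0.05,"gripper":1},{"delta_pos":[6,-25,0],"spin":0.05,"gripper":1}]' 20 | head -2
python3 -m jog '[{"delta_pos":[6,-25,0],"spin":0.055,"gripper":1},{"delta_pos":[6,-25,0],"spin":0,"gripper":1},{"delta_pos":[6,-25,0],"spin":0,"gripper":1},{"delta_pos":[6,-25,0],"spin":0,"gripper":1},{"delta_pos":[6,-25,0],"spin":0,"gripper":1}]' 20 | head -2
python3 -m jog '[{"delta_pos":[6,-25,0],"spin":0,"gripper":1},{"delta_pos":[6,-25,0],"spin":0,"gripper":1},{"delta_pos":[6,-25,0],"spin":0,"gripper":1},{"delta_pos":[0,-5,0],"spin":0,"gripper":1},{"delta_pos":[0,0,0],"spin":0,"gripper":1}]' 20
python3 -m jog '[{"delta_pos":[0,0,-20],"spin":0,"gripper":1},{"delta_pos":[0,0,-15],"spin":0,"gripper":1},{"delta_pos":[0,0,0],"spin":0,"gripper":1},{"delta_pos":[0,0,0],"spin":0,"gripper":1},{"delta_pos":[0,0,0],"spin":0,"gripper":1}]' 20
```

```text
clock: 34.7
tool_pos: [0.4344, 0.2837, 0.0785]
clock: 35.12
tool_pos: [0.4632, 0.1554, 0.0763]
clock: 35.53
tool_pos: [0.4813, 0.0754, 0.0761]
tcp_rot: [-3.142, 0.0, 0.127]
ft_force: [0.4, -0.5, 0.4]
gripper_width: 0.016
grip_force: 20.0
clock: 35.95
tool_pos: [0.4814, 0.0775, 0.0415]
tcp_rot: [-3.141, -0.001, 0.131]
ft_force: [0.7, -0.7, -0.4]
gripper_width: 0.0159
grip_force: 20.0
```

```bash
python3 -m jog '[{"delta_pos":[4,0,0],"spin":0,"gripper":1},{"delta_pos":[3,0,0],"spin":0,"gripper":1},{"delta_pos":[0,0,0],"spin":0,"gripper":1},{"delta_pos":[0,0,0],"spin":0,"gripper":1},{"delta_pos":[0,0,0],"spin":0,"gripper":1}]' 20|head -4
python3 -m jog '[{"delta_pos":[1,0,0],"spin":0,"gripper":1},{"delta_pos":[0,0,0],"spin":0,"gripper":1},{"delta_pos":[0,0,0],"spin":0,"gripper":1}]'|head -4
python3 -m jog '[{"delta_pos":[1,0.1,0],"spin":0,"gripper":1},{"delta_pos":[0,0,0],"spin":0,"gripper":1},{"delta_pos":[0,0,0],"spin":0,"gripper":1}]'|head -4
python3 -m jog '[{"delta_pos":[1,0.1,0],"spin":0,"gripper":1},{"delta_pos":[0,0,0],"spin":0,"gripper":1},{"delta_pos":[0,0,0],"spin":0,"gripper":1}]'|head -4
python3 -m jog '[{"delta_pos":[1,0.1,0],"spin":0,"gripper":1},{"delta_pos":[0,0,0],"spin":0,"gripper":1},{"delta_pos":[0,0,0],"spin":0,"gripper":1}]' | head -4
```

```text
clock: 36.37
tool_pos: [0.4883, 0.0766, 0.0412]
tcp_rot: [3.141, -0.0, 0.13]
ft_force: [-0.2, -0.9, -0.6]
clock: 36.62
tool_pos: [0.4892, 0.0765, 0.041]
tcp_rot: [3.142, 0.0, 0.13]
ft_force: [-0.5, 0.4, 0.2]
clock: 36.87
tool_pos: [0.4902, 0.0767, 0.0409]
tcp_rot: [3.141, 0.0, 0.13]
ft_force: [-0.6, 0.3, -0.5]
clock: 37.12
tool_pos: [0.491, 0.0768, 0.0409]
tcp_rot: [3.142, 0.001, 0.13]
ft_force: [-1.3, -0.6, -0.3]
clock: 37.37
tool_pos: [0.4912, 0.0768, 0.0407]
tcp_rot: [-3.142, 0.002, 0.13]
ft_force: [-1.9, -0.4, 0.1]
```

```bash
python3 -m jog '[{"delta_pos":[-10,-1,0],"spin":0,"gripper":1},{"delta_pos":[-4,22,0],"spin":0,"gripper":1},{"delta_pos":[0,0,0],"spin":0,"gripper":1},{"delta_pos":[0,0,0],"spin":0,"gripper":1},{"delta_pos":[0,0,0],"spin":0,"gripper":1}]' 20|head -2
python3 -m jog '[{"delta_pos":[0,0,0],"spin":0,"gripper":1},{"delta_pos":[0,0,0],"spin":0,"gripper":1},{"delta_pos":[0,0,0],"spin":0,"gripper":1}]' 20
```

```text
clock: 37.78
tool_pos: [0.4787, 0.0976, 0.0412]
clock: 38.03
tool_pos: [0.4785, 0.0975, 0.041]
tcp_rot: [3.141, -0.0, 0.129]
ft_force: [-0.2, 0.6, -0.8]
gripper_width: 0.0157
grip_force: 20.0
```

```bash
python3 -m jog '[{"delta_pos":[5,1.5,0],"spin":0,"gripper":1},{"delta_pos":[5,0.7,0],"spin":0,"gripper":1},{"delta_pos":[5,0.6,0],"spin":0,"gripper":1},{"delta_pos":[0,0,0],"spin":0,"gripper":1},{"delta_pos":[0,0,0],"spin":0,"gripper":1}]' 20|head -4
python3 -m jog '[{"delta_pos":[5,0.7,0],"spin":0,"gripper":1},{"delta_pos":[5,0.6,0],"spin":0,"gripper":1},{"delta_pos":[5,0.7,0],"spin":0,"gripper":1},{"delta_pos":[0,0,0],"spin":0,"gripper":1},{"delta_pos":[0,0,0],"spin":0,"gripper":1}]' 20
```

```text
clock: 38.45
tool_pos: [0.4938, 0.1007, 0.0409]
tcp_rot: [3.141, -0.0, 0.13]
ft_force: [-0.9, 0.0, -0.5]
clock: 38.87
tool_pos: [0.5086, 0.1027, 0.0409]
tcp_rot: [3.141, -0.0, 0.13]
ft_force: [0.9, 0.3, -0.6]
gripper_width: 0.0159
grip_force: 20.0
```

Remaining: (53.8, 6.6).

```bash
python3 -m jog '[{"delta_pos":[8,1,0],"spin":0,"gripper":1},{"delta_pos":[8,1,0],"spin":0,"gripper":1},{"delta_pos":[8,1,0],"spin":0,"gripper":1},{"delta_pos":[0,0,0],"spin":0,"gripper":1},{"delta_pos":[0,0,0],"spin":0,"gripper":1}]' 20|head -4
python3 -m jog '[{"delta_pos":[8,1,0],"spin":0,"gripper":1},{"delta_pos":[8,1,0],"spin":0,"gripper":1},{"delta_pos":[8,1,0],"spin":0,"gripper":1},{"delta_pos":[5,0.6,0],"spin":0,"gripper":1},{"delta_pos":[0,0,0],"spin":0,"gripper":1}]' 20|head -4
python3 -m jog '[{"delta_pos":[0,0,0],"spin":0,"gripper":1},{"delta_pos":[0,0,0],"spin":0,"gripper":1},{"delta_pos":[0,0,0],"spin":0,"gripper":1},{"delta_pos":[0,0,0],"spin":0,"gripper":1}]' 20
```

```text
clock: 39.28
tool_pos: [0.5329, 0.1057, 0.0409]
tcp_rot: [3.141, -0.0, 0.13]
ft_force: [-1.4, -0.1, -0.6]
clock: 39.7
tool_pos: [0.5631, 0.1094, 0.041]
tcp_rot: [3.141, -0.002, 0.13]
ft_force: [-0.2, 0.9, -0.7]
clock: 40.03
tool_pos: [0.5607, 0.1093, 0.041]
tcp_rot: [3.142, 0.0, 0.13]
ft_force: [0.7, 0.2, -1.1]
gripper_width: 0.0159
grip_force: 20.0
```

```bash
python3 -m jog '[{"delta_pos":[1.5,0.1,-1],"spin":0,"gripper":1},{"delta_pos":[0,0,0],"spin":0,"gripper":1},{"delta_pos":[0,0,0],"spin":0,"gripper":1}]' 20 | head -4
python3 -m jog '[{"delta_pos":[0,0,0],"spin":0,"gripper":0.45},{"delta_pos":[0,0,0],"spin":0,"gripper":0.45},{"delta_pos":[0,0,0],"spin":0,"gripper":0.45},{"delta_pos":[0,0,0],"spin":0,"gripper":0.45}]' 20
python3 -m jog '[{"delta_pos":[0,0,25],"spin":0,"gripper":0.45},{"delta_pos":[0,0,35],"spin":0,"gripper":0.45},{"delta_pos":[0,0,35],"spin":0,"gripper":0.45},{"delta_pos":[0,0,35],"spin":0,"gripper":1},{"delta_pos":[-20,25,0],"spin":0,"gripper":1}]' 20 | head -2
python3 -m jog '[{"delta_pos":[-25,30,0],"spin":0,"gripper":1},{"delta_pos":[-25,30,0],"spin":0,"gripper":1},{"delta_pos":[-25,30,0],"spin":0,"gripper":1},{"delta_pos":[-25,30,0],"spin":0,"gripper":1},{"delta_pos":[0,0,0],"spin":0,"gripper":1}]' 20 | head -2
python3 - <<'E'
from h import *
g=grab('side'); f=grab('top'); c=np.zeros((560,800,3),np.uint8)
c[:,:400]=cv2.resize(g['img'][215:285,305:355],(400,560),interpolation=2); c[:320,400:]=cv2.resize(f['img'][190:240,240:302],(400,320),interpolation=2)
c[320:560,400:640]=cv2.resize(g['img'][300:398,315:400],(240,240),interpolation=2); c[320:560,640:]=cv2.resize(f['img'][240:325,110:210],(160,240))
cv2.imwrite('pics/fin.png',c[:,:,::-1])
ax=np.array([.9916,.1297,0]); ay=np.array([-.1297,.9916,0])
for b in(-.022,.022,.066):
  p=np.array([.6033,.0481,.0435])+b*ay
  for d in(0,-.02,-.045): print(b,d,(proj(g,p+d*ax)[0]-[305,215])*8)
E
```

```text
clock: 40.28
tool_pos: [0.5627, 0.1094, 0.0399]
tcp_rot: [3.142, 0.0, 0.13]
ft_force: [-0.3, -1.0, 1.1]
clock: 40.62
tool_pos: [0.5627, 0.1094, 0.04]
tcp_rot: [3.141, -0.0, 0.13]
ft_force: [0.6, -0.3, -0.5]
gripper_width: 0.0256
grip_force: 0.0
clock: 41.03
tool_pos: [0.5509, 0.1321, 0.1773]
clock: 41.45
tool_pos: [0.4375, 0.2586, 0.1702]
-0.022 0 [243.57780398 281.56668293]
-0.022 -0.02 [176.69852519 293.28704807]
-0.022 -0.045 [ 92.3250414 308.0739662]
0.022 0 [194.96884867 207.63940069]
0.022 -0.02 [129.7589463  218.73914469]
0.022 -0.045 [ 47.51159876 232.73887326]
0.066 0 [148.98426309 137.70249802]
0.066 -0.02 [ 85.36244754 148.23036178]
0.066 -0.045 [  5.13667585 161.50503704]
```

View pics/fin.png

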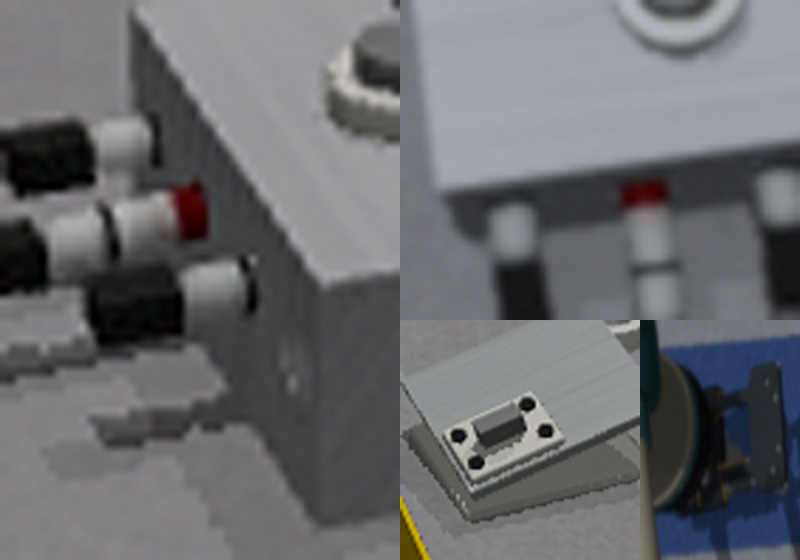

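It was worth looking: the middle tube has been knocked and now stands about 27 mm out, with its ring at (107,230) instead of (195,208). The other two tubes and the cartridge are fine. I'll regrip the middle tube.

```bash
python3 -m jog '[{"delta_pos":[10,-20,0],"spin":0,"gripper":0.45},{"delta_pos":[12,-22,0],"spin":0,"gripper":0.45},{"delta_pos":[12,-22,0],"spin":0,"gripper":0.45},{"delta_pos":[12,-22,0],"spin":0,"gripper":0.45},{"delta_pos":[12,-22,0],"spin":0,"gripper":0.45}]' 20|head -2
python3 -m jog '[{"delta_pos":[12,-22,0],"spin":0,"gripper":0.45},{"delta_pos":[12,-22,0],"spin":0,"gripper":0.45},{"delta_pos":[12,-22,0],"spin":0,"gripper":0.45},{"delta_pos":[4,-15,0],"spin":0,"gripper":0.45},{"delta_pos":[0,0,0],"spin":0,"gripper":0.45}]' 20|head -2
python3 -m jog '[{"delta_pos":[0,0,0],"spin":0,"gripper":0.45},{"delta_pos":[0,0,0],"spin":0,"gripper":0.45},{"delta_pos":[0,0,0],"spin":0,"gripper":0.45}]'
python3 - <<'E'
from h import *
# middle tube in the top picture: ring/stopper edges along the bore line (arm was away), axis height .0435
f=last('top'); g=last('side'); ax=np.array([.9916,.1297,0]); ay=np.array([-.1297,.9916,0]); p=np.array([.6033,.0481,.0435])+.022*ay
for h,n,dz in((f,'top',.007),(g,'side',.004)):
    d=np.arange(-80,2,2.); q=proj(h,[p+a/1000*ax+[0,0,dz] for a in d]).astype(np.float32)
    v=cv2.remap(h['img'],q[None,:,0],q[None,:,1],cv2.INTER_LINEAR)[0]; print(n,[(int(a),int(x.mean())) for a,x in zip(d,v)])
E
```

```text
clock: 41.97
tool_pos: [0.5023, 0.1437, 0.1699]
clock: 42.38
tool_pos: [0.5428, 0.0605, 0.1696]
clock: 42.63
tool_pos: [0.5405, 0.0656, 0.1699]
tcp_rot: [-3.141, 0.0, 0.13]
ft_force: [0.6, -0.4, -0.6]
gripper_width: 0.026
grip_force: 0.0
top [(-80, 83), (-78, 62), (-76, 46), (-74, 31), (-72, 23), (-70, 21), (-68, 21), (-66, 21), (-64, 20), (-62, 20), (-60, 19), (-58, 19), (-56, 23), (-54, 21), (-52, 26), (-50, 51), (-48, 88), (-46, 117), (-44, 134), (-42, 143), (-40, 146), (-38, 146), (-36, 145), (-34, 141), (-32, 126), (-30, 90), (-28, 86), (-26, 125), (-24, 141), (-22, 145), (-20, 145), (-18, 143), (-16, 140), (-14, 135), (-12, 130), (-10, 116), (-8, 83), (-6, 47), (-4, 29), (-2, 28), (0, 32)]
side [(-80, 128), (-78, 126), (-76, 105), (-74, 49), (-72, 43), (-70, 41), (-68, 38), (-66, 38), (-64, 29), (-62, 29), (-60, 33), (-58, 33), (-56, 32), (-54, 25), (-52, 18), (-50, 82), (-48, 122), (-46, 141), (-44, 152), (-42, 164), (-40, 166), (-38, 165), (-36, 166), (-34, 164), (-32, 152), (-30, 107), (-28, 42), (-26, 129), (-24, 172), (-22, 172), (-20, 162), (-18, 154), (-16, 152), (-14, 146), (-12, 146), (-10, 136), (-8, 92), (-6, 37), (-4, 28), (-2, 28), (0, 32)]
```

```bash
python3 -m jog '[{"delta_pos":[-1,-3.5,-20],"spin":0,"gripper":0.45},{"delta_pos":[0,0,-30],"spin":0,"gripper":0.45},{"delta_pos":[0,0,-25],"spin":0,"gripper":0.45},{"delta_pos":[0,0,0],"spin":0,"gripper":0.45},{"delta_pos":[0,0,0],"spin":0,"gripper":0.45}]' 20|head -4
python3 -m jog '[{"delta_pos":[0,0,-20],"spin":0,"gripper":0.45},{"delta_pos":[0,0,-10],"spin":0,"gripper":0.45},{"delta_pos":[0,0,-10],"spin":0,"gripper":0.45},{"delta_pos":[0,0,-10],"spin":0,"gripper":0.45},{"delta_pos":[0,0,-5],"spin":0,"gripper":0.45}]' 20|head -4
python3 -m jog '[{"delta_pos":[0,0,0],"spin":0,"gripper":0.45},{"delta_pos":[0,0,0],"spin":0,"gripper":0.45}]' 20
python3 -m jog '[{"delta_pos":[0,0,0],"spin":0,"gripper":1},{"delta_pos":[0,0,0],"spin":0,"gripper":1},{"delta_pos":[0,0,0],"spin":0,"gripper":1},{"delta_pos":[0,0,0],"spin":0,"gripper":1},{"delta_pos":[0,0,0],"spin":0,"gripper":1}]' 20
```

```text
clock: 43.05
tool_pos: [0.5386, 0.0626, 0.0943]
tcp_rot: [-3.141, 0.003, 0.131]
ft_force: [0.6, -0.4, 0.9]
clock: 43.47
tool_pos: [0.5394, 0.062, 0.0393]
tcp_rot: [3.142, 0.001, 0.13]
ft_force: [0.3, 0.6, -0.4]
clock: 43.63
tool_pos: [0.5398, 0.0619, 0.04]
tcp_rot: [3.142, 0.0, 0.13]
ft_force: [0.0, -0.1, 0.6]
gripper_width: 0.0262
grip_force: 0.0
clock: 44.05
tool_pos: [0.5402, 0.0618, 0.0404]
tcp_rot: [3.141, -0.001, 0.13]
ft_force: [0.4, 0.0, 0.5]
gripper_width: 0.0157
grip_force: 20.0
```

```bash
python3 -m jog '[{"delta_pos":[6,0.8,0.8],"spin":0,"gripper":1},{"delta_pos":[6,0.8,0],"spin":0,"gripper":1},{"delta_pos":[6,0.8,0],"spin":0,"gripper":1},{"delta_pos":[5,0.6,0],"spin":0,"gripper":1},{"delta_pos":[3,0.4,0],"spin":0,"gripper":1}]' 20|head -4
python3 -m jog '[{"delta_pos":[2,0.2,0],"spin":0,"gripper":1},{"delta_pos":[0,0,0],"spin":0,"gripper":1},{"delta_pos":[0,0,0],"spin":0,"gripper":1},{"delta_pos":[0,0,0],"spin":0,"gripper":1}]' 20|head -4
```

```text
clock: 44.47
tool_pos: [0.5539, 0.0642, 0.0391]
tcp_rot: [-3.141, 0.025, 0.131]
ft_force: [-20.9, -3.4, 12.0]
clock: 44.8
tool_pos: [0.556, 0.0644, 0.0392]
tcp_rot: [-3.141, 0.024, 0.131]
ft_force: [-16.9, -3.4, 10.9]
```

Pushing met 20 N after 14 mm. The tube was resting nose-up when I gripped it, so I'll back off, slacken the grip and level it.

```bash
python3 -m jog '[{"delta_pos":[-8,-1,0],"spin":0,"gripper":1},{"delta_pos":[-8,-1,0],"spin":0,"gripper":1},{"delta_pos":[-4,-0.5,0],"spin":0,"gripper":1},{"delta_pos":[0,0,0],"spin":0,"gripper":1},{"delta_pos":[0,0,0],"spin":0,"gripper":1}]' 20|head -4
python3 -m jog '[{"delta_pos":[0,0,0],"spin":0,"gripper":1},{"delta_pos":[0,0,0],"spin":0,"gripper":1}]' 4
python3 -m jog '[{"delta_pos":[0,0,1],"spin":0,"gripper":1},{"delta_pos":[0,0,1],"spin":0,"gripper":1},{"delta_pos":[0,0,0],"spin":0,"gripper":1},{"delta_pos":[0,0,0],"spin":0,"gripper":1}]' 4
```

```text
clock: 45.22
tool_pos: [0.5477, 0.063, 0.0406]
tcp_rot: [-3.142, 0.0, 0.13]
ft_force: [-0.9, -0.2, -1.5]
clock: 45.38
tool_pos: [0.5487, 0.063, 0.0409]
tcp_rot: [3.141, -0.001, 0.13]
ft_force: [0.1, -0.5, -0.2]
gripper_width: 0.0162
grip_force: 4.0
clock: 45.72
tool_pos: [0.548, 0.063, 0.0429]
tcp_rot: [3.141, -0.001, 0.13]
ft_force: [-0.0, -0.8, -0.1]
gripper_width: 0.0159
grip_force: 4.0
```

```bash
python3 -m jog '[{"delta_pos":[0,0,1],"spin":0,"gripper":1},{"delta_pos":[0,0,0],"spin":0,"gripper":1},{"delta_pos":[0,0,0],"spin":0,"gripper":1}]' 4|head -4
python3 -m jog '[{"delta_pos":[0,0,1],"spin":0,"gripper":1},{"delta_pos":[0,0,0],"spin":0,"gripper":1},{"delta_pos":[0,0,0],"spin":0,"gripper":1}]' 4|head -4
python3 - <<'E'
from h import *
f=grab('side'); g=grab('top'); ax=np.array([.9916,.1297,0]); ay=np.array([-.1297,.9916,0]); p=np.array([.6033,.0481,.0435])+.022*ay
for dz in(-.012,-.008,-.004,0,.004,.008,.012):
    d=np.arange(-34,2,2.); q=proj(f,[p+a/1000*ax+[0,0,dz] for a in d]).astype(np.float32)
    v=cv2.remap(f['img'],q[None,:,0],q[None,:,1],cv2.INTER_LINEAR)[0]; print(dz,v.mean(1).astype(int))
E
```

```text
clock: 45.97
tool_pos: [0.5478, 0.063, 0.0439]
tcp_rot: [3.141, -0.0, 0.13]
ft_force: [-0.3, 0.1, -0.4]
clock: 46.22
tool_pos: [0.5477, 0.063, 0.0448]
tcp_rot: [3.141, -0.0, 0.13]
ft_force: [0.3, -0.2, 0.3]
-0.012 [66 66 66 63 63 66 66 66 66 67 63 62 64 65 63 66 65 65]
-0.008 [76 78 77 70 69 55 49 57 69 66 67 67 66 67 66 65 66 65]
-0.004 [87 87 87 87 74 39 28 52 83 82 82 81 79 74 69 71 38 11]
0 [117 117 116 109 103  51  33  75 112 110 108 107 102  96  97  99  53  15]
0.004 [147 146 146 137 128  62  53 130 143 141 140 135 131 128 132 106  50  22]
0.008 [160 160 163 157 105  70 105 164 158 161 162 158 154 148 150 105  48  24]
0.012 [107 116 138 141 112 123 142 125 110 112 103  95  97 103  74  46  36  46]
```

```bash
python3 -m jog '[{"delta_pos":[3,0.4,-0.5],"spin":0,"gripper":1},{"delta_pos":[3,0.4,0],"spin":0,"gripper":1},{"delta_pos":[0,0,0],"spin":0,"gripper":1},{"delta_pos":[0,0,0],"spin":0,"gripper":1}]' 8|head -4
python3 -m jog '[{"delta_pos":[3,0.4,0],"spin":0,"gripper":1},{"delta_pos":[0,0,0],"spin":0,"gripper":1},{"delta_pos":[0,0,0],"spin":0,"gripper":1}]' 8|head -4
python3 -m jog '[{"delta_pos":[3,0.4,0],"spin":0,"gripper":1},{"delta_pos":[0,0,0],"spin":0,"gripper":1},{"delta_pos":[0,0,0],"spin":0,"gripper":1}]' 8|head -4
```

```text
clock: 46.65
tool_pos: [0.5541, 0.0638, 0.0442]
tcp_rot: [3.141, -0.0, 0.13]
ft_force: [-0.1, 0.0, -0.3]
clock: 46.9
tool_pos: [0.5569, 0.0642, 0.0442]
tcp_rot: [3.141, -0.0, 0.13]
ft_force: [0.4, -0.0, -0.4]
clock: 47.15
tool_pos: [0.5599, 0.0646, 0.0443]
tcp_rot: [3.141, -0.0, 0.13]
ft_force: [0.7, -0.2, -1.2]
```

```bash
cat > prof.py <<'E'
from h import *
f=grab('side'); g=grab('top'); ax=np.array([.9916,.1297,0]); ay=np.array([-.1297,.9916,0])
for h,n,dz in((f,'side',.004),(g,'top',.006)):
  for b in(-.022,.022,.066):
    p=np.array([.6033,.0481,.0435])+b*ay
    d=np.arange(-26,2.5,1.); q=proj(h,[p+a/1000*ax+[0,0,dz] for a in d]).astype(np.float32)
    v=cv2.remap(h['img'],q[None,:,0],q[None,:,1],cv2.INTER_LINEAR)[0].mean(1); t=75; i=np.nonzero((v[:-1]<t)&(v[1:]>=t))[0]; j=np.nonzero((v[:-1]>t)&(v[1:]<=t))[0]
    print(n,b,'up',[round(float(d[k]+(t-v[k])/(v[k+1]-v[k])),1) for k in i],'down',[round(float(d[k]+(t-v[k])/(v[k+1]-v[k])),1) for k in j],v.astype(int))
E
python3 -m jog '[{"delta_pos":[3,0.4,0],"spin":0,"gripper":1},{"delta_pos":[3,0.4,0],"spin":0,"gripper":1},{"delta_pos":[0,0,0],"spin":0,"gripper":1},{"delta_pos":[0,0,0],"spin":0,"gripper":1}]' 8|head -4
python3 prof.py
```

```text
clock: 47.48
tool_pos: [0.566, 0.0654, 0.0443]
tcp_rot: [3.141, -0.0, 0.13]
ft_force: [0.4, 0.6, 0.7]
side -0.022 up [-19.9] down [-1.5] [ 21  22  23  23  33  51  72 107 136 144 146 148 151 155 155 154 155 155
 155 154 152 151 149 132  94  56  54  55  60]
side 0.022 up [-22.9, -3.1] down [-23.2, -6.2] [ 77  77  76  74  80  87 101 126 148 147 146 146 146 146 145 143 141 137
 129 100  66  58  59  76 114 151 141 126 106]
side 0.066 up [-25.1, -16.3, -8.9] down [-17.7, -11.0, -0.3] [ 72  75  78  77  77  76  76  75  75  74  75  76  78  77  76  75  74  74
  85  95 111 131 151 146 136 104  61  19  38]
top -0.022 up [-23.0] down [] [72 73 73 75 77 79 81 82 83 84 85 86 87 87 88 88 89 90 91 92 92 93 93 94
 94 95 95 97 97]
top 0.022 up [] down [] [ 9 12 17 22 29 35 42 48 51 54 53 52 50 47 46 44 43 43 42 44 44 44 43 43
 43 44 44 45 44]
top 0.066 up [] down [-20.0] [161 165 160 152 125 100  75  49  38  26  24  24  26  32  38  43  48  50
  52  51  50  48  46  45  45  45  44  44  45]
```

```bash
python3 -m jog '[{"delta_pos":[2.5,0.3,0],"spin":0,"gripper":1},{"delta_pos":[2,0.3,0],"spin":0,"gripper":1},{"delta_pos":[0,0,0],"spin":0,"gripper":1},{"delta_pos":[0,0,0],"spin":0,"gripper":1}]' 8
python3 -m jog '[{"delta_pos":[0,0,0],"spin":0,"gripper":0.45},{"delta_pos":[0,0,0],"spin":0,"gripper":0.45},{"delta_pos":[0,0,0],"spin":0,"gripper":0.45},{"delta_pos":[0,0,0],"spin":0,"gripper":0.45}]' 20|head -2
python3 -m jog '[{"delta_pos":[0,0,25],"spin":0,"gripper":0.45},{"delta_pos":[0,0,35],"spin":0,"gripper":0.45},{"delta_pos":[0,0,35],"spin":0,"gripper":0.45},{"delta_pos":[0,0,30],"spin":0,"gripper":1},{"delta_pos":[-20,30,0],"spin":0,"gripper":1}]' 20 | head -2
python3 -m jog '[{"delta_pos":[-25,30,0],"spin":0,"gripper":1},{"delta_pos":[-25,30,0],"spin":0,"gripper":1},{"delta_pos":[-25,30,0],"spin":0,"gripper":1},{"delta_pos":[-25,30,0],"spin":0,"gripper":1},{"delta_pos":[0,0,0],"spin":0,"gripper":1}]' 20 | head -2
python3 prof.py
```

```text
clock: 47.92
tool_pos: [0.5704, 0.066, 0.0442]
tcp_rot: [3.141, -0.0, 0.13]
ft_force: [0.7, -0.3, 0.4]
gripper_width: 0.016
grip_force: 8.0
clock: 48.25
tool_pos: [0.5702, 0.066, 0.0443]
clock: 48.67
tool_pos: [0.5582, 0.0926, 0.1759]
clock: 49.08
tool_pos: [0.4449, 0.2201, 0.1694]
side -0.022 up [-20.0] down [-1.4] [ 27  28  26  24  33  53  74 106 132 140 143 145 148 152 151 151 152 152
 152 150 148 147 146 130  94  59  55  55  59]
side 0.022 up [-19.7] down [-1.6] [ 25  26  25  24  30  39  62 103 135 138 142 145 147 149 149 148 149 150
 151 148 145 144 142 127  90  48  48  55  61]
side 0.066 up [-19.8] down [-0.3] [ 21  22  22  21  20  38  68  97 121 144 153 156 159 160 162 163 163 163
 161 159 155 148 142 139 132 102  63  23  41]
top -0.022 up [-20.5] down [-1.1] [ 21  23  26  34  48  64  84 105 115 126 133 139 142 143 144 143 143 142
 141 139 137 130 123 108  90  74  56  46  47]
top 0.022 up [-20.5] down [-1.1] [ 21  23  26  33  48  65  85 105 116 126 132 138 141 143 143 143 143 142
 141 138 136 130 123 109  90  74  60  51  51]
top 0.066 up [-19.4] down [0.1] [ 21  22  23  26  35  45  63  81  97 113 123 131 136 139 142 143 143 142
 142 141 141 137 133 124 113  98  76  59  53]
```

All three rings are level to within about 0.5 mm by comparison. Next is the start button.

```bash
python3 -m jog '[{"delta_pos":[26,-20,0],"spin":0,"gripper":1},{"delta_pos":[26,-20,0],"spin":0,"gripper":1},{"delta_pos":[26,-20,0],"spin":0,"gripper":1},{"delta_pos":[26,-20,0],"spin":0,"gripper":1},{"delta_pos":[26,-20,0],"spin":0,"gripper":1}]' 20|head -2
python3 -m jog '[{"delta_pos":[26,-20,0],"spin":0,"gripper":1},{"delta_pos":[26,-20,0],"spin":0,"gripper":1},{"delta_pos":[26,-20,0],"spin":0,"gripper":1},{"delta_pos":[0,0,0],"spin":0,"gripper":1},{"delta_pos":[0,0,0],"spin":0,"gripper":1}]' 20|head -2
python3 -m jog '[{"delta_pos":[0,0,0],"spin":0,"gripper":1},{"delta_pos":[0,0,0],"spin":0,"gripper":1},{"delta_pos":[0,0,0],"spin":0,"gripper":1}]' 20
```

```text
clock: 49.6
tool_pos: [0.5825, 0.113, 0.1692]
clock: 50.02
tool_pos: [0.6598, 0.0527, 0.1681]
clock: 50.27
tool_pos: [0.6574, 0.0564, 0.1695]
tcp_rot: [-3.142, 0.0, 0.13]
ft_force: [-0.6, -0.2, -0.9]
gripper_width: 0.0004
grip_force: 0.0
```

```bash
python3 -m jog '[{"delta_pos":[0,-1,-25],"spin":0,"gripper":1},{"delta_pos":[0,0,-25],"spin":0,"gripper":1},{"delta_pos":[0,0,-13],"spin":0,"gripper":1},{"delta_pos":[0,0,0],"spin":0,"gripper":1},{"delta_pos":[0,0,0],"spin":0,"gripper":1}]' 20|head -4
python3 -m jog '[{"delta_pos":[0,0,-3],"spin":0,"gripper":1},{"delta_pos":[0,0,-3],"spin":0,"gripper":1},{"delta_pos":[0,0,-3],"spin":0,"gripper":1},{"delta_pos":[0,0,0],"spin":0,"gripper":1},{"delta_pos":[0,0,0],"spin":0,"gripper":1}]' 20|head -4
python3 -m jog '[{"delta_pos":[0,0,-1],"spin":0,"gripper":1},{"delta_pos":[0,0,0],"spin":0,"gripper":1},{"delta_pos":[0,0,0],"spin":0,"gripper":1},{"delta_pos":[0,0,0],"spin":0,"gripper":1}]' 20|head -4
```

```text
clock: 50.68
tool_pos: [0.6575, 0.0557, 0.1063]
tcp_rot: [-3.142, 0.001, 0.131]
ft_force: [-0.2, 0.0, -0.0]
clock: 51.1
tool_pos: [0.6593, 0.0553, 0.0984]
tcp_rot: [-3.142, -0.003, 0.13]
ft_force: [0.2, 1.0, 3.0]
clock: 51.43
tool_pos: [0.6592, 0.0553, 0.0969]
tcp_rot: [-3.141, -0.002, 0.13]
ft_force: [1.4, 2.8, 4.2]
```

```bash
python3 -m jog '[{"delta_pos":[0,0,-1.5],"spin":0,"gripper":1},{"delta_pos":[0,0,0],"spin":0,"gripper":1},{"delta_pos":[0,0,0],"spin":0,"gripper":1},{"delta_pos":[0,0,0],"spin":0,"gripper":1}]' 20|head -4
python3 -m jog '[{"delta_pos":[0,0,-1.5],"spin":0,"gripper":1},{"delta_pos":[0,0,0],"spin":0,"gripper":1},{"delta_pos":[0,0,0],"spin":0,"gripper":1},{"delta_pos":[0,0,0],"spin":0,"gripper":1}]' 20|head -4
python3 -m jog '[{"delta_pos":[0,0,-1],"spin":0,"gripper":1},{"delta_pos":[0,0,0],"spin":0,"gripper":1},{"delta_pos":[0,0,0],"spin":0,"gripper":1},{"delta_pos":[0,0,0],"spin":0,"gripper":1}]' 20|head -4
```

```text
clock: 51.77
tool_pos: [0.6593, 0.0553, 0.0962]
tcp_rot: [-3.142, -0.003, 0.13]
ft_force: [1.8, 2.2, 8.8]
clock: 52.1
tool_pos: [0.6593, 0.0553, 0.0961]
tcp_rot: [3.141, -0.004, 0.13]
ft_force: [-0.5, 0.8, 14.5]
clock: 52.43
tool_pos: [0.6593, 0.0552, 0.096]
tcp_rot: [3.141, -0.004, 0.13]
ft_force: [-1.2, 1.9, 18.6]
```

The button is bottomed: contact was near 0.102, it now stops at 0.096 and the force is rising. I'll retreat and do a last numeric check.

```bash
python3 -m jog '[{"delta_pos":[0,0,15],"spin":0,"gripper":1},{"delta_pos":[0,0,30],"spin":0,"gripper":1},{"delta_pos":[0,0,35],"spin":0,"gripper":1},{"delta_pos":[-20,20,0],"spin":0,"gripper":1},{"delta_pos":[-25,25,0],"spin":0,"gripper":1}]' 20|head -4
python3 -m jog '[{"delta_pos":[-30,20,0],"spin":0,"gripper":1},{"delta_pos":[-30,20,0],"spin":0,"gripper":1},{"delta_pos":[-30,20,0],"spin":0,"gripper":1},{"delta_pos":[-30,20,0],"spin":0,"gripper":1},{"delta_pos":[-30,20,0],"spin":0,"gripper":1}]' 20|head -4
python3 -m jog '[{"delta_pos":[0,0,0],"spin":0,"gripper":1},{"delta_pos":[0,0,0],"spin":0,"gripper":1},{"delta_pos":[0,0,0],"spin":0,"gripper":1},{"delta_pos":[0,0,0],"spin":0,"gripper":1}]' 20|head -4
python3 prof.py | cut -c1-50
python3 - <<'E'
from h import *
f=last('side'); p=cv2.imread('pics/fin.png')[320:560,400:640]; q=cv2.resize(f['img'][300:398,315:400],(240,240),interpolation=2)[:,:,::-1]; print('seat diff',(cv2.absdiff(p,q).max(2)>50).sum())
E
```

```text
clock: 52.85
tool_pos: [0.6145, 0.0981, 0.1731]
tcp_rot: [3.139, -0.002, 0.127]
ft_force: [-1.0, 2.3, -0.2]
clock: 53.27
tool_pos: [0.46, 0.1995, 0.1708]
tcp_rot: [3.14, 0.005, 0.129]
ft_force: [-0.5, 0.1, -0.0]
clock: 53.6
tool_pos: [0.464, 0.1991, 0.1718]
tcp_rot: [3.141, 0.001, 0.129]
ft_force: [0.2, -0.0, -0.0]
side -0.022 up [-19.9] down [-1.4] [ 29  27  25  2
 153 152 150 148 146 131  94  59  54  54  58]
side 0.022 up [-19.7] down [-1.6] [ 24  25  25  23
 150 148 145 144 143 128  91  50  49  54  59]
side 0.066 up [-19.8] down [-0.3] [ 20  21  21  21
 161 159 155 150 144 140 132 103  64  25  42]
top -0.022 up [-20.4] down [-1.1] [ 22  23  25  32
 141 139 137 131 124 109  90  74  58  47  47]
top 0.022 up [-20.6] down [-1.1] [ 21  23  26  33 
 141 139 136 130 123 108  90  74  60  51  51]
top 0.066 up [-19.4] down [0.0] [ 21  21  22  24  
 142 142 141 137 133 124 113  98  75  59  53]
seat diff 0
```

```bash
python3 -c "from bench import arm; print(arm.sign_off())"
```

```text
the job is handed in; nothing more can be done
None
```

The job is handed in at about 54 s: spent cartridge binned, fresh one home in the low corner, all three tubes in their bores with rings within about 1 mm of the face, then start pressed; one finger did hit a tube on the mat at about 102 N (limit 120 N), and one tube was re-seated after it was found 27 mm out.

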